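# Turn setter tiles over on the tipping ramp, load the furnace tray and post the batch flag

### The job

Make up the next furnace batch: every setter tile on the bench (three or four of them) must end up lying flat in the steel tray, side by side, with its blue coated face up; those lying blue face down have to be turned over, and the tipping ramp is there for that: a tile dropped flat across its red edge, a little more than half of it out over the rubber mat, flips as it falls. When the tray is complete, hook the yellow batch flag onto the rail at its green end and slide it along, without lifting it off again, until it hangs at the red band. Leave the amber bottle and the jar where they stand.

Things in the scene. Friction and masses are not known exactly. Their poses are not given: they have to be found in the camera images.
- tile_a: setter tile, brown ceramic slab 90 x 60 x 8 mm, 110 g (it varies); one 90 x 60 face has a blue coating with three dark spots, the other is plain brown. Origin at the middle of the slab; x along the 90 mm side, y along the 60 mm side, z points out of the blue face (z up = blue face up). May be absent
- tile_b: setter tile, brown ceramic slab 90 x 60 x 8 mm, 110 g (it varies); one 90 x 60 face has a blue coating with three dark spots, the other is plain brown. Origin at the middle of the slab; x along the 90 mm side, y along the 60 mm side, z points out of the blue face (z up = blue face up). May be absent
- tile_c: setter tile, brown ceramic slab 90 x 60 x 8 mm, 110 g (it varies); one 90 x 60 face has a blue coating with three dark spots, the other is plain brown. Origin at the middle of the slab; x along the 90 mm side, y along the 60 mm side, z points out of the blue face (z up = blue face up). May be absent
- tile_d: setter tile, brown ceramic slab 90 x 60 x 8 mm, 110 g (it varies); one 90 x 60 face has a blue coating with three dark spots, the other is plain brown. Origin at the middle of the slab; x along the 90 mm side, y along the 60 mm side, z points out of the blue face (z up = blue face up). May be absent
- ramp: fixed tipping ramp: an aluminium sheet, 140 mm wide, slopes up from the bench 85 mm back (-y) to a level red edge 130 mm above the bench; there an upright face drops to a black rubber mat, 180 (x) x 210 (y) x 3 mm, lying on the +y side from the face on. Origin on the bench under the middle of the edge; x along the edge, +y out over the mat, z up
- ramp_edge (a point): middle of the red edge, axes as the ramp. A tile let go of level, long side square to the edge, its middle 10 to 28 mm beyond the edge (+y), its underside 30 to 70 mm above the edge, strikes it, turns over and mostly lands other face up on the mat, its middle 60 to 110 mm from the edge; if not, do it again
- tray: furnace loading tray, steel, fixed: 350 mm (x) x 140 mm (y) outside, rim 14 mm high and 5 mm thick, floor 5 mm thick. Origin on the bench under its middle. Four tiles fit side by side, each with its 90 mm side along the tray's y, about 88 mm apart along the tray's x
- rail: steel rail, fixed: level round bar 12 mm thick and 400 mm long, its axis 200 mm above the bench, on a post at each end. Origin on the bench under the bar's middle; y along the bar, x across it (pointing away from the robot). It has a green painted band from y = -140 to -80 mm (the green end) and a red band elsewhere
- green_band (a point): middle of the green band, on the rail's axis
- mark: red painted band on the rail, 16 mm long, no thicker than the rail; origin at its middle on the rail's axis; y along the rail
- flag: yellow hanger 160 mm tall, 220 g, standing on a steel foot 64 x 70 x 10 mm. Stem with 60 mm wide panel on its -x side (x -19.5 to -14.5 mm); at the top a bar (z 115 to 125 mm, 20 mm wide) reaches to +x, where a lip (x 14.5 to 19.5) hangs down to z 90: a hook 29 mm wide inside, mouth below the lip open to +x. Origin at the foot's underside, midway under the hook; y along the rail when hung, z up
- flag_grip (a point): in the middle of the black grip block on top of the flag's bar: 24 mm (x) x 20 mm (y), from 125 to 160 mm above the foot's underside; this point is at 150 mm. Hung, with the bar resting on the rail, the foot's underside is 91 mm above the bench and this point 241 mm; stem towards the robot, mouth away from it
- amber_bottle: amber bottle with white cap, 90 mm across, 170 mm tall, leave alone; origin under its foot
- jar: white jar with blue lid, 60 mm across, 70 mm tall, leave alone; origin under its foot
Things that resemble listed ones, but are neither listed nor needed, are in the scene too. What is shaped like the tile_b but turquoise is not meant.

How it is judged:
On the way, in this order (a step that is already met when the one before it is completed fails the run):
1. every tile lies flat in the tray, blue face up, let go of (angle between each of tile_a, tile_b, tile_c, tile_d's own z axis and vertical below 0.15 rad and x of tile_a in the frame of tray between -0.15 and 0.15 m and y of tile_a in the frame of tray between -0.05 and 0.05 m and z of tile_a in the frame of tray between 0.004 and 0.0125 m and linear speed of each of tile_a, tile_b, tile_c, tile_d below 0.03 m/s and contact force between each of tile_a, tile_b, tile_c, tile_d and the fingers below 0.3 N and x of tile_b in the frame of tray between -0.15 and 0.15 m and y of tile_b in the frame of tray between -0.05 and 0.05 m and z of tile_b in the frame of tray between 0.004 and 0.0125 m and x of tile_c in the frame of tray between -0.15 and 0.15 m and y of tile_c in the frame of tray between -0.05 and 0.05 m and z of tile_c in the frame of tray between 0.004 and 0.0125 m and x of tile_d in the frame of tray between -0.15 and 0.15 m and y of tile_d in the frame of tray between -0.05 and 0.05 m and z of tile_d in the frame of tray between 0.004 and 0.0125 m), for 0.2 s.
2. the flag hangs on the rail at the green end (x of flag in the frame of rail between -0.018 and 0.018 m and z of flag in the frame of rail between 0.079 and 0.103 m and angle between flag's own z axis and vertical below 0.3 rad and y of flag in the frame of rail between -0.18 and -0.06 m), for 0.2 s.
3. the flag hangs at the red band (x of flag in the frame of rail between -0.018 and 0.018 m and z of flag in the frame of rail between 0.079 and 0.103 m and angle between flag's own z axis and vertical below 0.3 rad and y of flag in the frame of mark between -0.015 and 0.015 m), for 0.2 s.
At the end, for the whole second after the job is handed in: Every tile that is present lies flat on the tray's floor (within 0.15 rad), blue face up, none on another, still and let go of; the flag hangs on the rail by its hook, at rest and let go of, its middle within 15 mm of the middle of the red band along the rail (all of step 1 and x of flag in the frame of rail between -0.018 and 0.018 m and z of flag in the frame of rail between 0.083 and 0.099 m and angle between flag's own z axis and vertical below 0.3 rad and y of flag in the frame of mark between -0.015 and 0.015 m and linear speed of flag below 0.04 m/s and contact force between flag and the fingers below 0.3 N); the robot touches nothing.
It fails at once if the flag is lifted over the rail anywhere but at its green end (more than 14 mm above its hanging height, within 25 mm of the rail, more than 7 cm along from the green band's middle) (x of flag in the frame of rail between -0.025 and 0.025 m and y of flag in the frame of rail between -0.04 and 0.2 m and z of flag in the frame of rail above 0.105 m).
It fails at once if the amber bottle is moved more than 3 cm or knocked over (distance of amber_bottle from where it was at the start of the episode above 0.03 m or angle between amber_bottle's own z axis and vertical above 0.5 rad).
It fails at once if the jar is moved more than 3 cm or knocked over (distance of jar from where it was at the start of the episode above 0.03 m or angle between jar's own z axis and vertical above 0.5 rad).
Of tile_a, tile_b, tile_c, tile_d only 3 to 4 are there at a start; the rules pass over those that are not, and their reading is None.
At some moment in a run one of tile_a, tile_b, tile_c, tile_d may be knocked a few centimetres aside while the robot is not near it.
It also fails if it takes over 210 s, if anything falls off the work surface, if the arm or the gripper's body presses on something with over 40 N, if the wrist force passes 120 N, or if a joint passes its speed limit or range.

### The arm

A 7-joint arm with a two-finger parallel gripper is mounted at the origin on the work surface. World frame = base frame: x ahead of the robot, y to its left, z up, the work surface at z = 0. Lengths are in m, angles in rad, forces in N, time in s.
With the tool pointing down it reaches from about 0.4 to 0.85 m from the base axis. Payload 10.4 kg.
Tool frame: the origin (TCP) lies on the centre line of the jaws, within the pads' length; the fingertips stand 17 mm ahead of it and the grasp point (between the pads) lies 2 mm behind it; z points along the fingers, y is the line along which they close (so a half turn about z gives the same grasp; the last joint's range is limited). The gripper opens to 85 mm and grips with 20 to 120 N. Pads are 22 mm wide; open, the fingers measure 114 mm over their backs; the gripper's body (76 mm by 85 mm) begins 54 mm behind the grasp point. The pads swing forward as they close: fully open they stand 13 mm farther back than shut.
Start: joints at [-1.199, 0.332, -0.065, 1.46, 0.022, 1.35, -0.088], TCP at [0.24, 0.577, 0.248] pointing down, gripper open.
Joint ranges: [-2.6, 2.6], [-0.5, 2.12], [-1.47, 1.34], [0.16, 2.42], [-1.27, 4.41], [0.06, 2.06], [-2.6, 2.6]. Speed limits (rad/s): [2.22, 2.22, 2.79, 2.79, 3.14, 3.14, 3.14].

### API

Orientations are given as a unit quaternion [x, y, z, w].
In Python, from workcell import get_obs, optics, job gives the robot as it stands. The module is installed in compiled form; this text tells all that it offers.
- The arm moves only by the tool send_rows, never from a script. Its argument "plan" is a list that holds one entry, the list of rows, each a list of 7 numbers: the turn, a rotation vector about the tool's x, y, z in units of 1.5 rad (1.0 is 1.5 rad), then the shift along the tool's x, y, z in units of 20 cm (1.0 is 20 cm), then the opening, from 0 (shut) to 1 (fully open). A call has 1 to 20 rows; each row shifts and turns the commanded pose from where the row before left it, along the tool's axes as they then stand; what a row does not reach is not made up. A row lasts 1/12 s, in which the tool goes at most 41.7 mm and 7.16 degrees, less where a joint would pass 70% of its speed; a pose out of reach is approached as far as the arm can. A call with a number of a shift or a turn outside -1 to 1 is refused whole. A call with a gripper value outside its range is refused whole. The fingers move at their own pace and stop on an object; "squeeze" is the grip in N (left out, the last holds). Time passes only in rows, so rows that do not move let the fingers close. It gives the time, the measured TCP pose, the force, the opening and the grip force at its end, in the units of the state.
- get_obs(): the state, without advancing time (a new reading comes with each control period).
- optics.camera(name): name is "scene" or "side" or "wrist"; returns the picture (400x640x3 uint8, red, green, blue); there is no depth.
- optics.get_calibration(name): a dict with "intrinsics" (3x3 intrinsics, pixels), "distortion" ([k1, k2, p1, p2, k3] as OpenCV has them; the pictures are not rectified), "world_from_camera" (4x4, takes a point from camera to world coordinates); the wrist camera has in their place "T_tool_cam" (4x4, takes a point from camera to tool coordinates, whose origin is the TCP and whose axes are the flange's). Camera axes: x right, y up, looking along -z (the intrinsics and any distortion apply to the point x, -y, -z); pixel columns grow to the right and rows downward; lengths in m; the calibration is good to about 2 mm. A picture is of the moment at which its call begins: read the wrist's pose just before it. get_calibration takes no time and is no camera call.
- job.hand_in(): hands the job in; it is judged then, once.
The state is a dict: "clock": time; "joint_pos": joint angles; "joint_velocities": joint speeds; "tau": joint torques, N m; "position": TCP position; "ee_rot": TCP orientation; "ft_force": force on the tool from outside, world axes, zero at the start; "torque": the same for the moment, N m; "grip_width": opening from 0.0 (shut) to 1.0 (fully open); "grasp_force": force on a finger pad.
Only numpy, scipy, OpenCV 4.12 (cv2) and the standard library are available. Lean on these libraries where they do the work, as an engineer would, in place of code of your own. Each camera call takes 0.05 s, during which the arm holds its last target. There are 200 camera calls.

## Working session

There is one attempt and no reset: what is moved stays moved. The work goes in short steps, Python scripts to look and compute and a tool call to move; the robot and the scene stay as the last step left them, time stands still between calls to the robot, and variables do not carry over. Pictures are saved under pics/ and viewed, at most 14 in all, crops included, and the job is handed in when it is done.

Besides the shell and the picture viewer there is one more tool, called after ">>>" by a JSON object that holds its "api" and its "payload", one argument or row to a line. send_rows: Moves the arm, as the interface text tells. Its arguments: {"type":"object","properties":{"plan":{"type":"array"},"squeeze":{"type":"number"}},"required":["plan"]}

```bash
mkdir -p pics; ls; cat > h.py <<'E'
import numpy as np, cv2
from scipy.spatial.transform import Rotation as R
from workcell import get_obs, optics, job
def calib(n):
    c=optics.get_calibration(n); K=np.array(c["intrinsics"],float); d=np.array(c["distortion"],float)
    if n=="wrist":
        o=get_obs(); T=np.eye(4); T[:3,:3]=R.from_quat(o["ee_rot"]).as_matrix(); T[:3,3]=o["position"]
        T=T@np.array(c["T_tool_cam"])
    else: T=np.array(c["world_from_camera"])
    return K,d,T
def ray(C,px):
    K,d,T=C
    p=cv2.undistortPoints(np.array(px,float).reshape(-1,1,2),K,d).reshape(-1,2)
    v=np.c_[p[:,0],-p[:,1],-np.ones(len(p))]@T[:3,:3].T
    return T[:3,3],v/np.linalg.norm(v,axis=1)[:,None]
def onplane(C,px,z):
    o,v=ray(C,px); return o+v*((z-o[2])/v[:,2])[:,None]
def proj(C,P):
    K,d,T=C; P=np.atleast_2d(P); q=(P-T[:3,3])@T[:3,:3]; q=q*[1,-1,-1]
    return cv2.projectPoints(q,np.zeros(3),np.zeros(3),K,d)[0].reshape(-1,2)
def tri(C1,p1,C2,p2):
    o1,v1=ray(C1,[p1]);o2,v2=ray(C2,[p2]);v1=v1[0];v2=v2[0]
    t=np.linalg.lstsq(np.c_[v1,-v2],o2-o1,rcond=None)[0]
    a=o1+t[0]*v1;b=o2+t[1]*v2
    return (a+b)/2,np.linalg.norm(a-b)
def shot(n,name):
    C=calib(n); im=optics.camera(n)[:,:,::-1].copy(); cv2.imwrite(f"pics/{name}.png",im); return C,im
E
python3 - <<'E'
from h import *
for n in("scene","side","wrist"):
    C,im=shot(n,n+"0"); print(n,C[0].round(1).tolist(),C[1],C[2].round(3).tolist())
print(get_obs())
print(np.array(optics.get_calibration("wrist")["T_tool_cam"]).round(3).tolist())
E
```

```text
pics
scene [[394.1, 0.0, 323.6], [0.0, 394.1, 192.5], [0.0, 0.0, 1.0]] [-0.09995977  0.          0.          0.          0.        ] [[-0.014, -0.675, 0.738, 1.41], [1.0, -0.022, -0.001, -0.05], [0.017, 0.738, 0.675, 0.935], [0.0, 0.0, 0.0, 1.0]]
side [[400.0, 0.0, 324.8], [0.0, 400.0, 201.0], [0.0, 0.0, 1.0]] [0.02126239 0.         0.         0.         0.        ] [[0.926, 0.196, -0.324, 0.121], [-0.378, 0.493, -0.783, -1.06], [0.007, 0.848, 0.531, 0.827], [0.0, 0.0, 0.0, 1.0]]
wrist [[319.3, 0.0, 314.0], [0.0, 319.3, 196.4], [0.0, 0.0, 1.0]] [0.00531784 0.         0.         0.         0.        ] [[0.385, -0.887, -0.256, 0.176], [0.923, 0.37, 0.107, 0.603], [-0.0, -0.278, 0.961, 0.373], [0.0, 0.0, 0.0, 1.0]]
{'clock': 0.15, 'joint_pos': array([-1.19858065,  0.33273028, -0.0647182 ,  1.46074258,  0.02157688,
        1.3499084 , -0.08848666]), 'joint_velocities': array([-0.00026911, -0.00238931,  0.00040415, -0.00535593, -0.00010034,
        0.00174968,  0.00143213]), 'tau': array([ 1.05526862e-03, -6.25823236e+01,  4.92859120e-02, -3.91858721e+01,
        1.64459227e-02,  7.37757393e-03, -1.03267845e-05]), 'position': array([0.2402784 , 0.57667708, 0.24769928]), 'ee_rot': array([ 1.96107430e-01,  9.80582264e-01, -5.38426625e-04, -9.81026483e-05]), 'ft_force': array([-0.10032121, -0.28833859, -0.60581252]), 'torque': array([-0.02538088,  0.00618464, -0.01656895]), 'grasp_force': 0.0, 'grip_width': 1.0000396577429083}
[[-0.001, 0.961, 0.278, 0.07], [1.0, 0.001, -0.001, -0.0], [-0.001, 0.278, -0.961, -0.126], [0.0, 0.0, 0.0, 1.0]]
```

View pics/scene0.png

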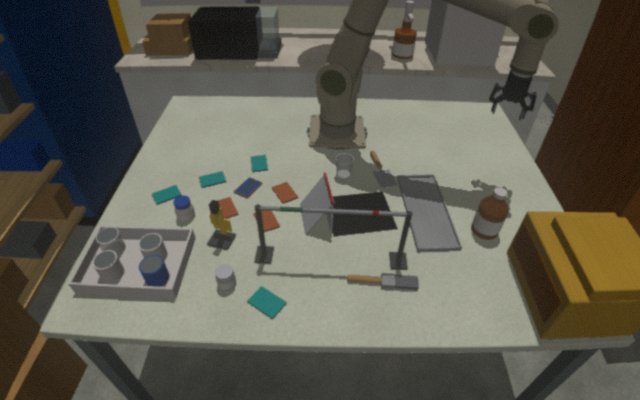

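View pics/side0.png

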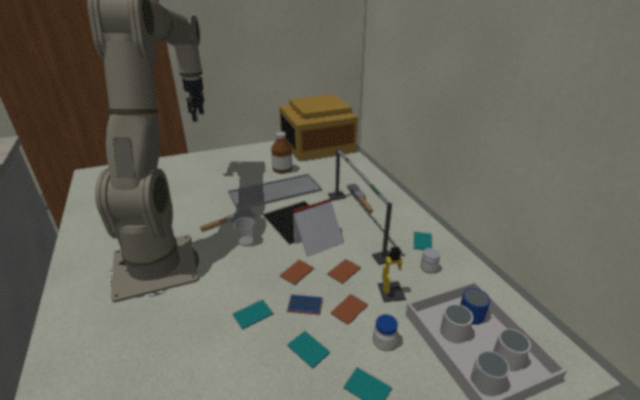

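Scene view: blue-up tile at (248,187), brown-up tiles at (285,192), (227,208) and (268,221). Ramp at (320,205), mat (362,213), tray (428,212), flag (221,225). Red band at (375,212) and green band at (290,208) on the rail. The side view shows the same: browns at (297,271), (344,270), (350,308) and blue at (305,304).

```bash
cat > seg.py <<'E'
from h import *
def blobs(im,lo,hi,amin=40):
    hsv=cv2.cvtColor(im,cv2.COLOR_BGR2HSV)
    m=cv2.inRange(hsv,lo,hi) if lo[0]<=hi[0] else cv2.inRange(hsv,(lo[0],*lo[1:]),(180,*hi[1:]))|cv2.inRange(hsv,(0,*lo[1:]),hi)
    m=cv2.morphologyEx(m,cv2.MORPH_CLOSE,np.ones((3,3)))
    cs=[c for c in cv2.findContours(m,cv2.RETR_EXTERNAL,cv2.CHAIN_APPROX_NONE)[0] if cv2.contourArea(c)>amin]
    return cs
def rect_world(C,c,z=0.008):
    P=onplane(C,c.reshape(-1,2),z)[:,:2].astype(np.float32)*1000
    (cx,cy),(w,h),a=cv2.minAreaRect(P)
    if w<h: w,h,a=h,w,a+90
    M=cv2.moments(c); ctr=[M["m10"]/M["m00"],M["m01"]/M["m00"]]
    cen=onplane(C,[ctr],z)[0]
    return ctr,cen,(w,h),(a+90)%180-90
RANGES={"brown":((3,90,60),(14,255,255)),"blue":((105,90,40),(125,255,255)),"red":((170,120,60),(2,255,255)),"green":((45,60,30),(80,255,255)),"yellow":((18,110,60),(32,255,255))}
E
python3 - <<'E'
from seg import *
for n in("scene","side"):
    C=calib(n); im=cv2.imread(f"pics/{n}0.png")
    for k,(lo,hi) in RANGES.items():
        for c in blobs(im,lo,hi,12):
            ctr,cen,wh,a=rect_world(C,c)
            if 0.2<cen[0]<1.2 and abs(cen[1])<.7: print(n,k,np.round(ctr,1),cen[:2].round(3),np.round(wh,0),round(a),cv2.contourArea(c))
im=cv2.imread("pics/scene0.png"); cv2.imwrite("pics/s0c.png",cv2.resize(im[140:280,190:470],None,fx=2.8,fy=2.8,interpolation=cv2.INTER_CUBIC))
E
```

```text
scene brown [375.8 211.9] [0.487 0.126] [19. 17.] 2 17.5
scene brown [268.3 220.1] [ 0.535 -0.225] [92. 50.] 15 240.0
scene brown [227.3 207.1] [ 0.48 -0.37] [91. 47.] 28 225.0
scene brown [493.8 208.8] [0.461 0.537] [127.  92.] -26 470.0
scene brown [331.2 197.9] [ 0.423 -0.022] [82.  8.] 10 15.5
scene brown [284.4 191.9] [ 0.398 -0.185] [92. 58.] 30 267.0
scene blue [155.6 276.4] [ 0.767 -0.523] [99. 70.] 40 259.0
scene blue [181.1 201.7] [ 0.459 -0.534] [65. 48.] 15 140.0
scene blue [247.5 186.6] [ 0.375 -0.318] [77. 47.] -28 123.5
scene green [292.4 208.8] [ 0.48  -0.151] [68. 11.] 88 29.5
scene yellow [364.5 278.4] [0.754 0.073] [88. 12.] 85 67.5
scene yellow [220.5 221.7] [ 0.547 -0.379] [124.  49.] 33 257.0
side brown [348.8 308.6] [ 0.474 -0.382] [90. 58.] 28 510.0
side brown [296.3 271.6] [ 0.39 -0.19] [89. 59.] 31 363.0
side brown [343.5 270.5] [ 0.524 -0.239] [89. 58.] 27 352.5
side brown [280.1 147.2] [0.605 0.689] [189.  84.] 69 197.0
side blue [386.2 324.3] [ 0.542 -0.466] [64. 51.] 59 303.0
side blue [304.6 303.3] [ 0.37  -0.319] [81. 49.] -29 358.0
side blue [476.  310.1] [ 0.79  -0.513] [109.  72.] 36 282.5
side red [300.3 208.3] [0.516 0.135] [64. 15.] 8 21.0
side yellow [387.9 273.5] [ 0.642 -0.3  ] [161.  48.] 52 195.5
```

View pics/s0c.png

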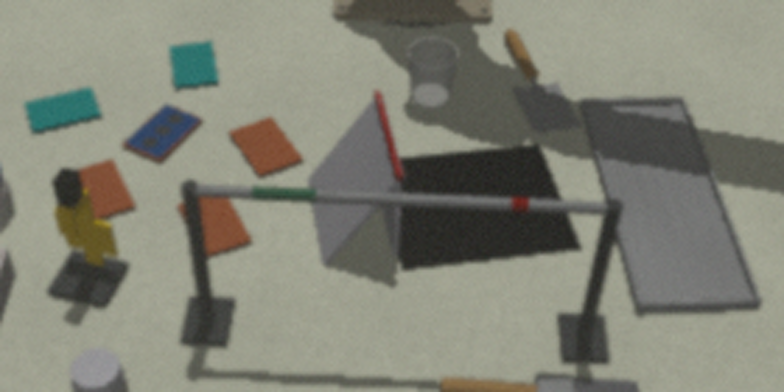

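Crop: red edge runs (378,93)-(400,178), rail ends at (188,188) and (617,207), mat corners at (540,147), (578,247), (402,268). Tray corners are at (580,101), (683,99), (758,302), (640,310).

```bash
python3 - <<'E'
from seg import *
C=calib("scene")
f=lambda l,z: print(onplane(C,np.array(l)/2.8+[190,140],z).round(3).tolist())
f([(378,93),(400,178)],.13); f([(188,188),(617,207),(520,204),(255,192),(313,194)],.2)
f([(540,147),(578,247),(402,268)],.003); f([(580,101),(683,99),(758,302),(640,310)],.014)
im=cv2.imread("pics/side0.png"); cv2.imwrite("pics/d0c.png",cv2.resize(im[120:320,210:450],None,fx=3,fy=3,interpolation=cv2.INTER_CUBIC))
E
```

```text
[[0.439, -0.045, 0.13], [0.577, -0.021, 0.13]]
[[0.67, -0.224, 0.2], [0.683, 0.181, 0.2], [0.681, 0.089, 0.2], [0.673, -0.16, 0.2], [0.674, -0.105, 0.2]]
[[0.385, 0.161, 0.003], [0.554, 0.188, 0.003], [0.591, -0.014, 0.003]]
[[0.306, 0.22, 0.014], [0.296, 0.358, 0.014], [0.641, 0.375, 0.014], [0.654, 0.242, 0.014]]
```

View pics/d0c.png

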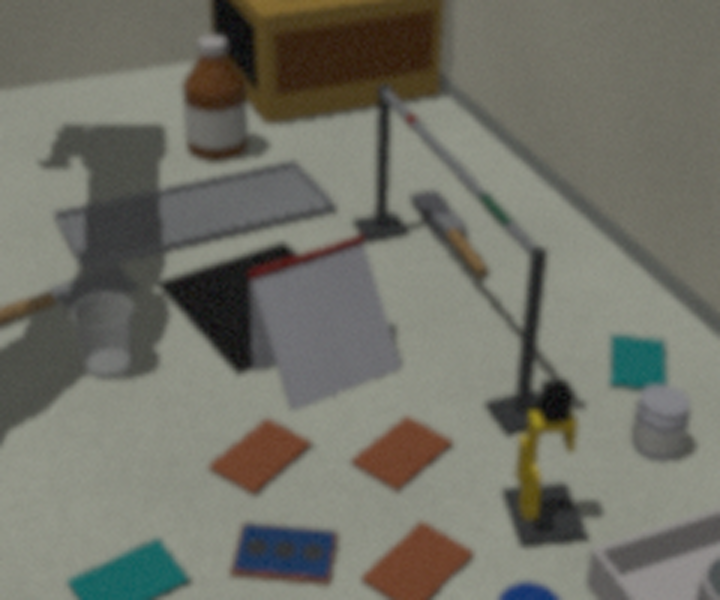

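Side crop: rail ends at (383,92) and (540,250), red band (411,119), red edge (248,271)-(365,239). Tray corners are at (56,212), (297,163), (335,210). The flag's hook opens to the right (+x), foot near (545,515).

```bash
python3 - <<'E'
from seg import *
A=calib("scene");B=calib("side")
s=lambda p:np.array(p)/2.8+[190,140]
d=lambda p:np.array(p)/3+[210,120]
for n,a,b in [("railL",(188,188),(540,250)),("railR",(617,207),(383,92)),("red",(520,204),(411,119)),("gL",(255,192),(508,222)),("gR",(313,194),(484,197)),
 ("edge1",(378,93),(248,271)),("edge2",(400,178),(365,239)),("tray1",(580,101),(56,212)),("tray2",(683,99),(297,163)),("tray2b",(683,99),(56,212)),("tray3",(758,302),(335,210)),("tray3",(758,302),(297,163)),("tray4",(640,310),(335,210)),("matfar",(540,147),(163,287)),("flagtop",(70,190),(556,402)),]:
    p,e=tri(A,s(a),B,d(b)); print(n,p.round(3),round(e,4))
print("side tray",onplane(B,d([(56,212),(297,163),(335,210),(80,262)]),.014).round(3).tolist())
print("flag foot", onplane(A,s([(50,290),(68,252),(128,262),(105,305)]),.01).round(3).tolist(), onplane(B,d([(503,488),(566,485),(587,540),(522,546)]),.01).round(3).tolist())
E
```

```text
railL [ 0.673 -0.223  0.204] 0.0005
railR [0.683 0.18  0.198] 0.0041
red [0.681 0.09  0.2  ] 0.0011
gL [ 0.673 -0.16   0.2  ] 0.0005
gR [ 0.674 -0.105  0.2  ] 0.0001
edge1 [ 0.433 -0.044  0.127] 0.0035
edge2 [ 0.574 -0.022  0.125] 0.0039
tray1 [0.297 0.234 0.047] 0.0703
tray2 [0.551 0.237 0.155] 0.1316
tray2b [0.292 0.359 0.01 ] 0.0006
tray3 [ 0.658  0.35  -0.021] 0.0909
tray3 [0.639 0.375 0.009] 0.004
tray4 [0.645 0.244 0.001] 0.0037
matfar [ 0.382  0.159 -0.004] 0.0074
flagtop [ 0.616 -0.36   0.138] 0.0021
side tray [[0.292, 0.352, 0.014], [0.636, 0.364, 0.014], [0.637, 0.221, 0.014], [0.296, 0.219, 0.014]]
flag foot [[0.641, -0.398, 0.01], [0.585, -0.391, 0.01], [0.598, -0.32, 0.01], [0.66, -0.334, 0.01]] [[0.594, -0.325, 0.01], [0.653, -0.344, 0.01], [0.633, -0.413, 0.01], [0.573, -0.398, 0.01]]
```

>>> {"api": "send_rows", "payload": {
  "plan": [
    [[0, 0, 0, 0, 0, 0.2, 0.75], [0, 0, 0, 0, 0, 0.2, 0.75], [0, 0, 0, 0, 0, 0.2, 0.75], [0, 0, 0, 0, 0, 0.2, 0.75], [0, 0, 0, 0, 0, 0.2, 0.75], [0, 0, 0, 0, 0, 0.1, 0.75], [0, 0, 0, 0, 0, 0.035, 0.75], [0, 0, 0, 0, 0, 0, 0.75], [0, 0, 0, 0, 0, 0, 0.75], [0, 0, 0, 0, 0, 0, 0.75]]
  ],
  "squeeze": 40
}}

```text
clock: 0.98
position: [0.2409, 0.5784, 0.0236]
ee_rot: [0.196, 0.981, 0.002, 0.0]
ft_force: [-0.7, -0.2, 0.1]
grip_width: 0.753
grasp_force: 0.0
```

>>> {"api": "send_rows", "payload": {
  "plan": [
    [[0, 0, 0, 0, 0, 0.015, 0.75], [0, 0, 0, 0, 0, 0, 0.75], [0, 0, 0, 0, 0, 0, 0.75], [0, 0, 0, 0, 0, 0, 0.75]]
  ]
}}

```text
clock: 1.32
position: [0.2405, 0.5772, 0.0189]
ee_rot: [0.196, 0.981, 0.0, 0.0]
ft_force: [-0.2, -0.6, -1.0]
grip_width: 0.751
grasp_force: 0.0
```

>>> {"api": "send_rows", "payload": {
  "plan": [
    [[0, 0, 0, 0, 0, 0.015, 0.75], [0, 0, 0, 0, 0, 0, 0.75], [0, 0, 0, 0, 0, 0, 0.75], [0, 0, 0, 0, 0, 0, 0.75]]
  ]
}}

```text
clock: 1.65
position: [0.2404, 0.5769, 0.0152]
ee_rot: [0.196, 0.981, -0.0, -0.0]
ft_force: [-0.4, 0.2, 0.8]
grip_width: 0.751
grasp_force: 0.0
```

>>> {"api": "send_rows", "payload": {
  "plan": [
    [[0, 0, 0, 0, 0, 0.015, 0.75], [0, 0, 0, 0, 0, 0, 0.75], [0, 0, 0, 0, 0, 0, 0.75], [0, 0, 0, 0, 0, 0, 0.75]]
  ]
}}

```text
clock: 1.98
position: [0.2404, 0.577, 0.0123]
ee_rot: [0.196, 0.981, 0.0, -0.0]
ft_force: [-0.5, 0.6, 0.2]
grip_width: 0.752
grasp_force: 0.0
```

>>> {"api": "send_rows", "payload": {
  "plan": [
    [[0, 0, 0, 0, 0, 0.01, 0.75], [0, 0, 0, 0, 0, 0, 0.75], [0, 0, 0, 0, 0, 0, 0.75], [0, 0, 0, 0, 0, 0, 0.75]]
  ]
}}

```text
clock: 2.32
position: [0.2405, 0.5773, 0.0111]
ee_rot: [0.196, 0.981, 0.0, 0.0]
ft_force: [-0.6, -2.4, 6.8]
grip_width: 0.752
grasp_force: 3.5
```

```bash
cat > plan.py <<'E'
from h import *
def pose():
    o=get_obs(); M=R.from_quat(o["ee_rot"]).as_matrix(); return np.array(o["position"]),np.degrees(np.arctan2(M[1,0],M[0,0])),M
def plan(*wp,start=None):
    """wp: (x,y,z,psi_deg); each is straight line; turns must only change z (turn+dz merged)"""
    p,psi,M=pose() if start is None else (np.array(start[:3]),start[3],None)
    if M is not None: print("now",p.round(4),round(psi,1),"tiltZ",M[:,2].round(4),"t",round(get_obs()["clock"],1))
    for x,y,z,q in wp:
        d=np.array([x,y,z])-p; c,s=np.cos(np.radians(psi)),np.sin(np.radians(psi))
        t=(d[0]*c+d[1]*s, d[0]*s-d[1]*c, -d[2]); a=-np.radians((q-psi+180)%360-180)
        n=max(int(np.ceil(max(np.linalg.norm(d)/.0405,abs(a)/.122)-1e-6)),1)
        if abs(a)>.02 and np.hypot(d[0],d[1])>.003: print("!! turn with shift")
        print(n,"x turn",round(a/1.5/n,4),"shift",(np.array(t)/.2/n).round(4).tolist()); p=np.array([x,y,z]);psi=q
E
python3 - <<'E'
from plan import *
p,q,_=pose()
plan((p[0],p[1],.33,60),(.5,.25,.33,60),(.43,-.28,.33,60))
E
```

```text
now [0.2405 0.5773 0.0111] 157.4 tiltZ [ 3.e-04  7.e-04 -1.e+00] t 2.3
14 x turn 0.0809 shift [0.0, 0.0, -0.1139]
11 x turn -0.0 shift [-0.0699, 0.1765, -0.0]
14 x turn -0.0 shift [-0.1764, 0.073, -0.0]
```

>>> {"api": "send_rows", "payload": {
  "plan": [
    [[0, 0, 0.081, 0, 0, -0.115, 1], [0, 0, 0.081, 0, 0, -0.115, 1], [0, 0, 0.081, 0, 0, -0.115, 1], [0, 0, 0.081, 0, 0, -0.115, 1], [0, 0, 0.081, 0, 0, -0.115, 1], [0, 0, 0.081, 0, 0, -0.115, 1], [0, 0, 0.081, 0, 0, -0.115, 1], [0, 0, 0.081, 0, 0, -0.115, 1], [0, 0, 0.081, 0, 0, -0.115, 1], [0, 0, 0.081, 0, 0, -0.115, 1], [0, 0, 0.081, 0, 0, -0.115, 1], [0, 0, 0.081, 0, 0, -0.115, 1], [0, 0, 0.081, 0, 0, -0.115, 1], [0, 0, 0.081, 0, 0, -0.115, 1]]
  ]
}}

```text
clock: 3.48
position: [0.2403, 0.5768, 0.3335]
ee_rot: [0.868, 0.497, 0.0, -0.0]
ft_force: [0.2, 0.8, -0.3]
grip_width: 1.002
grasp_force: 0.0
```

>>> {"api": "send_rows", "payload": {
  "plan": [
    [[0, 0, 0, -0.07, 0.176, 0, 1], [0, 0, 0, -0.07, 0.176, 0, 1], [0, 0, 0, -0.07, 0.176, 0, 1], [0, 0, 0, -0.07, 0.176, 0, 1], [0, 0, 0, -0.07, 0.176, 0, 1], [0, 0, 0, -0.07, 0.176, 0, 1], [0, 0, 0, -0.07, 0.176, 0, 1], [0, 0, 0, -0.07, 0.176, 0, 1], [0, 0, 0, -0.07, 0.176, 0, 1], [0, 0, 0, -0.07, 0.176, 0, 1], [0, 0, 0, -0.07, 0.176, 0, 1], [0, 0, 0, 0, 0, 0, 1]]
  ]
}}

```text
clock: 4.48
position: [0.5026, 0.2417, 0.3328]
ee_rot: [0.869, 0.495, 0.001, 0.001]
ft_force: [0.4, 0.1, 0.7]
grip_width: 1.004
grasp_force: 0.0
```

```bash
python3 - <<'E'
from plan import *
C,im=shot("wrist","w1"); np.savez("w1.npz",K=C[0],d=C[1],T=C[2]); plan((.43,-.28,.33,60))
E
```

```text
now [0.5006 0.2452 0.3326] 59.5 tiltZ [ 1.2e-03 -7.0e-04 -1.0e+00] t 4.5
14 x turn -0.0004 shift [-0.1744, 0.0735, 0.0009]
```

View pics/w1.png

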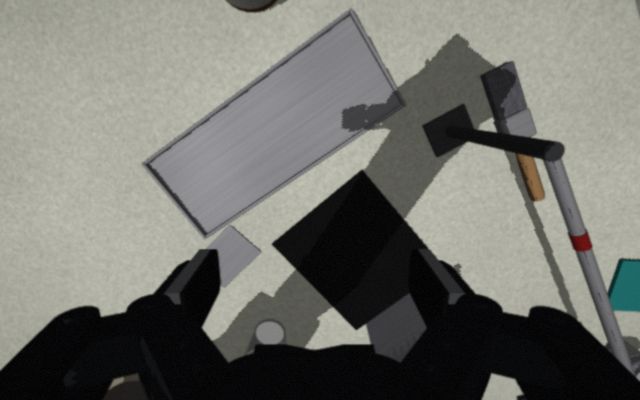

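>>> {"api": "send_rows", "payload": {
  "plan": [
    [[0, 0, 0, -0.176, 0.073, 0, 1], [0, 0, 0, -0.176, 0.073, 0, 1], [0, 0, 0, -0.176, 0.073, 0, 1], [0, 0, 0, -0.176, 0.073, 0, 1], [0, 0, 0, -0.176, 0.073, 0, 1], [0, 0, 0, -0.176, 0.073, 0, 1], [0, 0, 0, -0.176, 0.073, 0, 1], [0, 0, 0, -0.176, 0.073, 0, 1], [0, 0, 0, -0.176, 0.073, 0, 1], [0, 0, 0, -0.176, 0.073, 0, 1], [0, 0, 0, -0.176, 0.073, 0, 1], [0, 0, 0, -0.176, 0.073, 0, 1], [0, 0, 0, -0.176, 0.073, 0, 1], [0, 0, 0, -0.1, 0, 0, 1], [0, 0, 0, 0, 0, 0, 1], [0, 0, 0, 0, 0, 0, 1]]
  ]
}}

```text
clock: 5.87
position: [0.423, -0.2589, 0.3323]
ee_rot: [0.867, 0.499, 0.0, -0.0]
ft_force: [0.6, 1.1, 0.2]
grip_width: 1.001
grasp_force: 0.0
```

Wrist view: tray corners at (144,163), (351,10), (406,103), (206,238); mat far corners at (275,242) and (361,170); red band at (581,242).

```bash
python3 - <<'E'
from seg import *
z=np.load("w1.npz");C=(z["K"],z["d"],z["T"])
t=onplane(C,[(144,163),(351,10),(406,103),(206,238)],.014);print("tray",t.round(3).tolist(),t.mean(0).round(3))
print("mat",onplane(C,[(275,242),(361,170)],.003).round(3).tolist(),"rail",onplane(C,[(555,150),(581,242)],.2).round(3).tolist())
A=calib("scene");print("tri red",tri(A,(375.7,212.4),C,(581,242)))
C,im=shot("wrist","w2"); np.savez("w2.npz",K=C[0],d=C[1],T=C[2])
for k in("brown","blue","yellow"):
    for c in blobs(im,*RANGES[k],200):
        ctr,cen,wh,a=rect_world(C,c); print(k,np.round(ctr,1),cen[:2].round(4),np.round(wh),round(a,1))
E
```

```text
tray [[0.295, 0.355, 0.014], [0.637, 0.374, 0.014], [0.646, 0.24, 0.014], [0.302, 0.218, 0.014]] [0.47  0.297 0.014]
mat [[0.384, 0.156, 0.003], [0.552, 0.188, 0.003]] rail [[0.689, 0.171, 0.2], [0.681, 0.082, 0.2]]
tri red (array([0.68058401, 0.08715294, 0.20303828]), np.float64(0.005010449764422145))
brown [386.8 206.3] [ 0.4794 -0.3775] [89. 60.] 27.7
brown [267.3 148.5] [ 0.3725 -0.2166] [59. 26.] -27.0
blue [469.9 277.4] [ 0.5398 -0.5489] [60. 24.] -77.7
blue [304.6 208.4] [ 0.3726 -0.3192] [84. 54.] -29.2
blue [612.  199.6] [ 0.7687 -0.5339] [106.  52.] -50.4
yellow [480.4 164.4] [ 0.6225 -0.3883] [97. 57.] -52.8
```

View pics/w2.png

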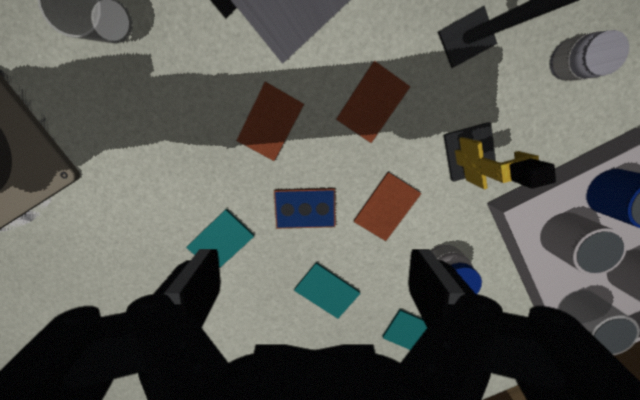

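Four tiles: two browns in shadow at (270,120) and (372,102), a brown at (387,206), the blue at (305,208); flag foot is at (470,152).

```bash
sed -i 's/(3,90,60)/(0,110,25)/' seg.py; python3 - <<'E'
from seg import *
from plan import plan
z=np.load("w2.npz");C=(z["K"],z["d"],z["T"]); im=cv2.imread("pics/w2.png")
for c in blobs(im,*RANGES["brown"],200):
        ctr,cen,wh,a=rect_world(C,c); print(np.round(ctr,1),cen[:2].round(4),np.round(wh),round(a,1))
t=onplane(C,[(446,136),(490,123),(500,160),(453,182)],.01);print("foot",t.round(3).tolist())
print(tri(C,(534,175),calib("scene"),(215,207)))
E
```

```text
[631.5 359.1] [ 0.7167 -0.832 ] [69. 42.] -79.9
[386.8 206.1] [ 0.4794 -0.3773] [89. 59.] 27.8
[269.6 121.2] [ 0.3952 -0.1867] [88. 59.] 30.9
[372.6 101.6] [ 0.5293 -0.2349] [89. 59.] 26.8
foot [[0.596, -0.326, 0.01], [0.655, -0.34, 0.01], [0.648, -0.396, 0.01], [0.578, -0.392, 0.01]]
(array([ 0.61461203, -0.36292708,  0.14404817]), np.float64(0.008859184590724722))
```

```bash
python3 - <<'E'
from plan import *
p,q,_=pose()
plan((p[0],p[1],.2,26.8),(.5293,-.2349,.06,26.8),(.5293,-.2349,.0135,26.8))
E
```

```text
now [ 0.4236 -0.2576  0.3322] 60.0 tiltZ [ 3.e-04  7.e-04 -1.e+00] t 5.9
5 x turn 0.0772 shift [0.0, 0.0, 0.1322]
5 x turn -0.0 shift [0.1046, 0.0273, 0.14]
2 x turn -0.0 shift [0.0, 0.0, 0.1162]
```

>>> {"api": "send_rows", "payload": {
  "plan": [
    [[0, 0, 0.077, 0, 0, 0.132, 1], [0, 0, 0.077, 0, 0, 0.132, 1], [0, 0, 0.077, 0, 0, 0.132, 1], [0, 0, 0.077, 0, 0, 0.132, 1], [0, 0, 0.077, 0, 0, 0.132, 1], [0, 0, 0, 0.105, 0.027, 0.14, 1], [0, 0, 0, 0.105, 0.027, 0.14, 1], [0, 0, 0, 0.105, 0.027, 0.14, 1], [0, 0, 0, 0.105, 0.027, 0.14, 1], [0, 0, 0, 0.105, 0.027, 0.14, 1], [0, 0, 0, 0, 0, 0, 1], [0, 0, 0, 0, 0, 0, 1], [0, 0, 0, 0, 0, 0, 1], [0, 0, 0, 0, 0, 0, 1]]
  ]
}}

```text
clock: 7.08
position: [0.5292, -0.2353, 0.0614]
ee_rot: [0.973, 0.232, 0.001, 0.0]
ft_force: [0.8, 0.4, 0.9]
grip_width: 0.998
grasp_force: 0.0
```

```bash
python3 - <<'E'
from plan import *
plan((.5293,-.2349,.0135,26.8))
E
```

```text
now [ 0.5292 -0.2353  0.0614] 26.8 tiltZ [ 1.7e-03  4.0e-04 -1.0e+00] t 7.1
2 x turn 0.0002 shift [0.0007, -0.0008, 0.1198]
```

Accurate. Descend, grip, lift a bit.

>>> {"api": "send_rows", "payload": {
  "plan": [
    [[0, 0, 0, 0, 0, 0.12, 1], [0, 0, 0, 0, 0, 0.12, 1], [0, 0, 0, 0, 0, 0, 1], [0, 0, 0, 0, 0, 0, 0.9], [0, 0, 0, 0, 0, 0, 0.6], [0, 0, 0, 0, 0, 0, 0.6], [0, 0, 0, 0, 0, 0, 0.6], [0, 0, 0, 0, 0, 0, 0.6], [0, 0, 0, 0, 0, 0, 0.6]]
  ],
  "squeeze": 40
}}

```text
clock: 7.83
position: [0.5299, -0.236, 0.0146]
ee_rot: [0.973, 0.232, 0.001, 0.0]
ft_force: [-3.4, 1.7, 8.4]
grip_width: 0.683
grasp_force: 41.6
```

>>> {"api": "send_rows", "payload": {
  "plan": [
    [[0, 0, 0, 0, 0, -0.1, 0.6], [0, 0, 0, 0, 0, -0.2, 0.6], [0, 0, 0, 0, 0, -0.2, 0.6], [0, 0, 0, 0, 0, -0.2, 0.6], [0, 0, 0, 0, 0, -0.2, 0.6], [0, 0, 0, 0, 0, 0, 0.6]]
  ]
}}

```text
clock: 8.33
position: [0.5316, -0.2379, 0.2009]
ee_rot: [0.973, 0.231, 0.005, 0.002]
ft_force: [1.1, -0.4, -1.0]
grip_width: 0.679
grasp_force: 44.5
```

```bash
python3 - <<'E'
from plan import *
p,q,_=pose()
# ramp: edge mid (.506,-.033), +y dir at psi 99.3
u=np.array([np.cos(np.radians(99.3)),np.sin(np.radians(99.3))]); t=np.array([.506,-.033])+u*.019
print(t); plan((p[0],p[1],.24,99.3),(t[0],t[1],.24,99.3),(t[0],t[1],.1935,99.3))
E
```

```text
[ 0.50292953 -0.01424974]
now [ 0.5316 -0.2379  0.2009] 26.8 tiltZ [ 0.0113 -0.0023 -0.9999] t 8.3
11 x turn -0.0767 shift [0.0, 0.0, -0.0178]
6 x turn -0.0 shift [0.1878, 0.0065, -0.0]
2 x turn -0.0 shift [0.0, 0.0, 0.1162]
```

>>> {"api": "send_rows", "payload": {
  "plan": [
    [[0, 0, -0.077, 0, 0, -0.018, 0.6], [0, 0, -0.077, 0, 0, -0.018, 0.6], [0, 0, -0.077, 0, 0, -0.018, 0.6], [0, 0, -0.077, 0, 0, -0.018, 0.6], [0, 0, -0.077, 0, 0, -0.018, 0.6], [0, 0, -0.077, 0, 0, -0.018, 0.6], [0, 0, -0.077, 0, 0, -0.018, 0.6], [0, 0, -0.077, 0, 0, -0.018, 0.6], [0, 0, -0.077, 0, 0, -0.018, 0.6], [0, 0, -0.077, 0, 0, -0.018, 0.6], [0, 0, -0.077, 0, 0, -0.018, 0.6], [0, 0, 0, 0.188, 0.006, 0, 0.6], [0, 0, 0, 0.188, 0.006, 0, 0.6], [0, 0, 0, 0.188, 0.006, 0, 0.6], [0, 0, 0, 0.188, 0.006, 0, 0.6], [0, 0, 0, 0.188, 0.006, 0, 0.6], [0, 0, 0, 0.188, 0.006, 0, 0.6], [0, 0, 0, 0, 0, 0, 0.6], [0, 0, 0, 0, 0, 0, 0.6], [0, 0, 0, 0, 0, 0, 0.6]]
  ]
}}

```text
clock: 10.0
position: [0.4985, -0.0126, 0.2326]
ee_rot: [0.646, 0.764, 0.001, 0.0]
ft_force: [0.7, -0.1, -0.2]
grip_width: 0.688
grasp_force: 44.4
```

```bash
python3 - <<'E'
from seg import *
from plan import *
plan((.5029,-.0142,.1935,99.3))
C,im=shot("wrist","w3"); C2,im2=shot("scene","s3")
A=cv2.resize(im2[150:250,270:410],None,fx=4,fy=4,interpolation=cv2.INTER_CUBIC); cv2.imwrite("pics/c3.png",np.hstack([A[:400],cv2.resize(im,None,fx=.37,fy=.37)]) if 0 else A)
E
```

```text
now [ 0.4985 -0.0126  0.2326] 99.6 tiltZ [ 1.3e-03  4.0e-04 -1.0e+00] t 10.0
1 x turn 0.0034 shift [-0.0114, 0.0205, 0.1955]
```

View pics/w3.png

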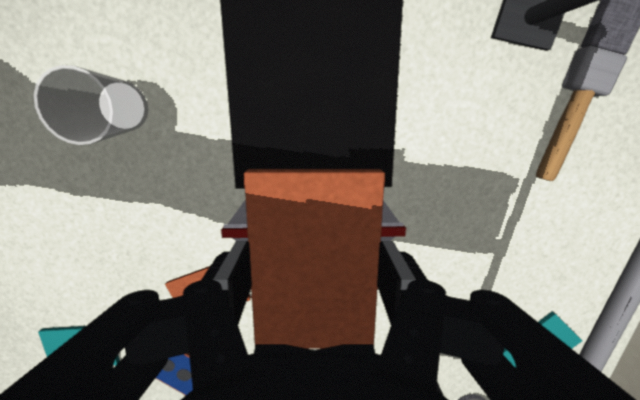

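Wrist view: tile held square; red edge ends at (222,232) and (405,231), tile's far end at row 172, mat far beyond.

```bash
python3 - <<'E'
from plan import *
C=calib("wrist"); e=onplane(C,[(222,231),(405,230)],.13); print(e.round(4),e.mean(0).round(4),np.linalg.norm(e[1]-e[0]))
t=onplane(C,[(246,172),(383,171)],.223); print(t.round(4))
E
```

```text
[[ 0.4334 -0.048   0.13  ]
 [ 0.5715 -0.0243  0.13  ]] [ 0.5025 -0.0361  0.13  ] 0.1402143613775981
[[0.4632 0.0232 0.223 ]
 [0.5212 0.0333 0.223 ]]
```

>>> {"api": "send_rows", "payload": {
  "plan": [
    [[0, 0, 0, 0, 0, 0.1, 0.6], [0, 0, 0, 0, 0, 0.1, 0.6], [0, 0, 0, 0, 0, 0, 0.6], [0, 0, 0, 0, 0, 0, 0.6], [0, 0, 0, 0, 0, 0, 0.6], [0, 0, 0, 0, 0, 0, 1], [0, 0, 0, 0, 0, 0, 1], [0, 0, 0, 0, 0, 0, 1], [0, 0, 0, 0, 0, 0, 1], [0, 0, 0, 0, 0, -0.2, 1], [0, 0, 0, 0, 0, -0.2, 1], [0, 0, 0, 0, 0, -0.2, 1], [0, 0, 0, 0, 0, 0, 1], [0, 0, 0, 0, 0, 0, 1]]
  ]
}}

```text
clock: 11.27
position: [0.4994, -0.0119, 0.3142]
ee_rot: [0.645, 0.764, 0.002, 0.001]
ft_force: [0.8, 0.4, -1.1]
grip_width: 1.002
grasp_force: 0.0
```

```bash
cat > find.py <<'E'
from seg import *
from plan import *
def find(name,z=.008,amin=300,cols=("brown","blue")):
    C,im=shot("wrist",name); out=[]
    for k in cols:
        for c in blobs(im,*RANGES[k],amin):
            ctr,cen,wh,a=rect_world(C,c,z)
            if .2<cen[0]<.85 and abs(cen[1])<.65 and 45<wh[0]<115: print(k,np.round(ctr),cen[:2].round(4),np.round(wh),round(a,1))
E
python3 -c "
from find import *
find('w4',.011); plan((.49,.05,.07,99.3))"
```

```text
brown [234. 258.] [ 0.4097 -0.1763] [64. 59.] 30.4
brown [308. 100.] [0.4813 0.0617] [92. 63.] -74.1
blue [217. 333.] [ 0.3957 -0.3128] [52. 38.] -28.7
blue [308. 100.] [0.4813 0.0615] [85. 54.] -74.1
now [ 0.4986 -0.0118  0.3124] 99.6 tiltZ [ 1.4e-03  7.0e-04 -1.0e+00] t 11.3
7 x turn 0.0006 shift [0.0445, 0.0013, 0.1731]
```

View pics/w4.png

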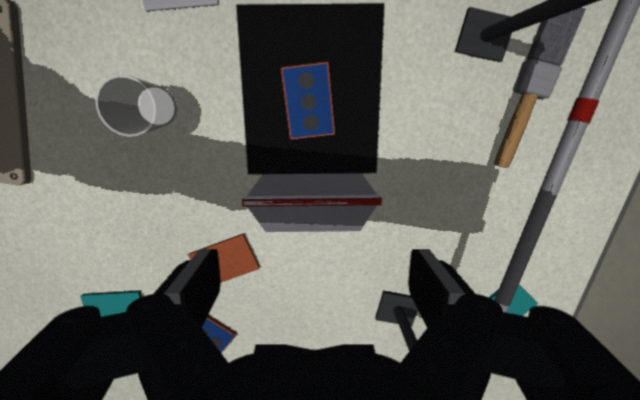

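Flipped: blue up on the mat at (308,100). Pick it.

```bash
python3 -c "
from find import *
p,q,_=pose(); plan((p[0],p[1],p[2]-.03,105.9),(.4813,.0616,.018,105.9))"
```

```text
now [ 0.4986 -0.0118  0.3124] 99.6 tiltZ [ 1.4e-03  7.0e-04 -1.0e+00] t 11.3
1 x turn -0.0729 shift [0.0, 0.0, 0.15]
7 x turn -0.0 shift [0.0538, 0.0025, 0.1889]
```

>>> {"api": "send_rows", "payload": {
  "plan": [
    [[0, 0, -0.073, 0, 0, 0.15, 1], [0, 0, 0, 0.188, 0.009, 0, 1], [0, 0, 0, 0.188, 0.009, 0, 1], [0, 0, 0, 0, 0, 0.2, 1], [0, 0, 0, 0, 0, 0.2, 1], [0, 0, 0, 0, 0, 0.2, 1], [0, 0, 0, 0, 0, 0.2, 1], [0, 0, 0, 0, 0, 0.2, 1], [0, 0, 0, 0, 0, 0, 1], [0, 0, 0, 0, 0, 0, 1], [0, 0, 0, 0, 0, 0, 1]]
  ]
}}

```text
clock: 12.23
position: [0.4819, 0.0613, 0.0834]
ee_rot: [0.603, 0.798, 0.0, 0.0]
ft_force: [0.6, -0.3, 0.4]
grip_width: 0.997
grasp_force: 0.0
```

```bash
python3 -c "
from find import *
plan((.4813,.0616,.018,105.9))"
```

```text
now [0.4819 0.0613 0.0834] 105.9 tiltZ [ 9.e-04  1.e-04 -1.e+00] t 12.2
2 x turn -0.0001 shift [0.001, -0.0013, 0.1635]
```

>>> {"api": "send_rows", "payload": {
  "plan": [
    [[0, 0, 0, 0, 0, 0.163, 1], [0, 0, 0, 0, 0, 0.163, 1], [0, 0, 0, 0, 0, 0, 1], [0, 0, 0, 0, 0, 0, 0.9], [0, 0, 0, 0, 0, 0, 0.6], [0, 0, 0, 0, 0, 0, 0.6], [0, 0, 0, 0, 0, 0, 0.6], [0, 0, 0, 0, 0, 0, 0.6], [0, 0, 0, 0, 0, 0, 0.6], [0, 0, 0, 0, 0, -0.1, 0.6], [0, 0, 0, 0, 0, -0.2, 0.6], [0, 0, 0, 0, 0, -0.2, 0.6], [0, 0, 0.073, 0, 0, -0.1, 0.6], [0, 0, 0.073, 0, 0, 0, 0.6], [0, 0, 0, 0, 0, 0, 0.6], [0, 0, 0, 0, 0, 0, 0.6]]
  ]
}}

```text
clock: 13.57
position: [0.4815, 0.0616, 0.1379]
ee_rot: [0.685, 0.729, 0.001, 0.0]
ft_force: [0.5, -0.1, -0.6]
grip_width: 0.68
grasp_force: 43.9
```

```bash
cat >> find.py <<'E'
def slot(k): return .47+.998*k,.297+.058*k
E
python3 -c "
from find import *
x,y=slot(.123); p,q,_=pose(); plan((x,y,p[2],q),(x,y,.03,93.3))"
```

```text
now [0.4815 0.0616 0.1379] 93.5 tiltZ [ 0.0017  0.0014 -1.    ] t 13.6
7 x turn -0.0 shift [0.168, 0.09, -0.0]
3 x turn 0.0009 shift [0.0, 0.0, 0.1799]
```

>>> {"api": "send_rows", "payload": {
  "plan": [
    [[0, 0, 0, 0.168, 0.09, 0, 0.6], [0, 0, 0, 0.168, 0.09, 0, 0.6], [0, 0, 0, 0.168, 0.09, 0, 0.6], [0, 0, 0, 0.168, 0.09, 0, 0.6], [0, 0, 0, 0.168, 0.09, 0, 0.6], [0, 0, 0, 0.168, 0.09, 0, 0.6], [0, 0, 0, 0.168, 0.09, 0, 0.6], [0, 0, 0, 0, 0, 0.2, 0.6], [0, 0, 0, 0, 0, 0.1, 0.6], [0, 0, 0, 0, 0, 0, 0.6], [0, 0, 0, 0, 0, 0, 0.6], [0, 0, 0, 0, 0, 0, 0.6]]
  ]
}}

```text
clock: 14.57
position: [0.594, 0.3032, 0.0782]
ee_rot: [0.686, 0.728, 0.001, 0.0]
ft_force: [0.8, -0.4, -1.2]
grip_width: 0.682
grasp_force: 43.9
```

```bash
python3 -c "
from find import *
x,y=slot(.123); plan((x,y,.03,93.3)); C=calib('wrist'); im=optics.camera('wrist'); print(proj(C,[[.637,.374,.014],[.646,.24,.014]]).round()); cv2.imwrite('pics/w5.png',im[:,:,::-1])"
```

```text
now [0.594  0.3032 0.0782] 93.4 tiltZ [ 1.3e-03  5.0e-04 -1.0e+00] t 14.6
2 x turn 0.0005 shift [0.0025, -0.003, 0.1205]
[[395. 108.]
 [383. 310.]]
```

View pics/w5.png

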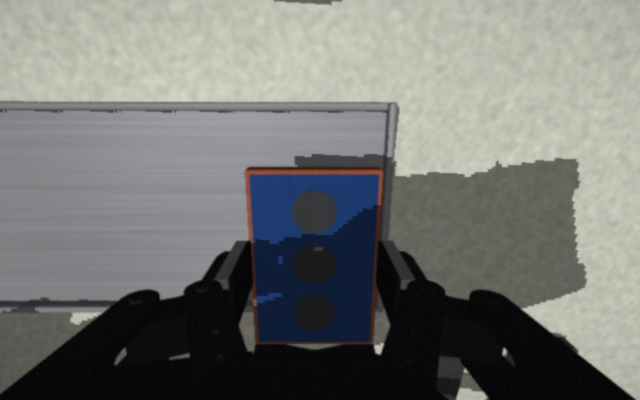

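>>> {"api": "send_rows", "payload": {
  "plan": [
    [[0, 0, 0, 0, 0, 0.12, 0.6], [0, 0, 0, 0, 0, 0.12, 0.6], [0, 0, 0, 0, 0, 0, 0.6], [0, 0, 0, 0, 0, 0, 0.6], [0, 0, 0, 0, 0, 0, 0.6], [0, 0, 0, 0, 0, 0, 0.9], [0, 0, 0, 0, 0, 0, 0.9], [0, 0, 0, 0, 0, 0, 0.9], [0, 0, 0, 0, 0, -0.1, 1], [0, 0, 0, 0, 0, -0.2, 1], [0, 0, 0, 0, 0, -0.2, 1], [0, 0, 0, 0, 0, -0.2, 1], [0, 0, 0, 0, 0, -0.2, 1], [0, 0, 0, 0, 0, 0, 1]]
  ]
}}

```text
clock: 15.78
position: [0.5966, 0.3046, 0.2187]
ee_rot: [0.686, 0.727, 0.006, 0.002]
ft_force: [1.3, 0.8, 1.5]
grip_width: 0.999
grasp_force: 0.0
```

```bash
python3 -c "
from find import *
find('w6',.013); plan((.6,.15,.25,93.3),(.45,-.15,.25,93.3))"
```

```text
brown [264.   9.] [0.5445 0.458 ] [79. 17.] 3.5
blue [310. 175.] [0.5951 0.3044] [84. 55.] -86.8
now [0.5955 0.3043 0.2146] 93.3 tiltZ [ 0.0077  0.0051 -1.    ] t 15.8
4 x turn 0.0001 shift [-0.1929, -0.0057, -0.0443]
9 x turn -0.0 shift [-0.1616, -0.0928, -0.0]
```

```bash
python3 -c "
from find import *
p,q,_=pose();plan((p[0],p[1],.25,30.9),(.39,-.225,.25,30.9))"
```

```text
now [0.5955 0.3043 0.2146] 93.3 tiltZ [ 0.0077  0.0051 -1.    ] t 15.8
9 x turn 0.0807 shift [0.0, 0.0, -0.0197]
15 x turn -0.0 shift [-0.1494, 0.1162, -0.0]
```

>>> {"api": "send_rows", "payload": {
  "plan": [
    [[0, 0, 0.081, 0, 0, -0.02, 1], [0, 0, 0.081, 0, 0, -0.02, 1], [0, 0, 0.081, 0, 0, -0.02, 1], [0, 0, 0.081, 0, 0, -0.02, 1], [0, 0, 0.081, 0, 0, -0.02, 1], [0, 0, 0.081, 0, 0, -0.02, 1], [0, 0, 0.081, 0, 0, -0.02, 1], [0, 0, 0.081, 0, 0, -0.02, 1], [0, 0, 0.081, 0, 0, -0.02, 1], [0, 0, 0, -0.149, 0.116, 0, 1], [0, 0, 0, -0.149, 0.116, 0, 1], [0, 0, 0, -0.149, 0.116, 0, 1], [0, 0, 0, -0.149, 0.116, 0, 1], [0, 0, 0, -0.149, 0.116, 0, 1], [0, 0, 0, -0.149, 0.116, 0, 1], [0, 0, 0, -0.149, 0.116, 0, 1], [0, 0, 0, -0.149, 0.116, 0, 1], [0, 0, 0, -0.149, 0.116, 0, 1], [0, 0, 0, -0.149, 0.116, 0, 1], [0, 0, 0, -0.149, 0.116, 0, 1]]
  ]
}}

```text
clock: 17.5
position: [0.4405, -0.0846, 0.2442]
ee_rot: [0.964, 0.265, 0.0, -0.0]
ft_force: [-0.3, 0.2, -0.3]
grip_width: 0.998
grasp_force: 0.0
```

>>> {"api": "send_rows", "payload": {
  "plan": [
    [[0, 0, 0, -0.149, 0.116, 0, 1], [0, 0, 0, -0.149, 0.116, 0, 1], [0, 0, 0, -0.149, 0.116, 0, 1], [0, 0, 0, -0.149, 0.116, 0, 1], [0, 0, 0, 0, 0, 0, 1], [0, 0, 0, 0, 0, 0, 1], [0, 0, 0, 0, 0, 0, 1]]
  ]
}}

```text
clock: 18.08
position: [0.3866, -0.2232, 0.2444]
ee_rot: [0.964, 0.265, 0.0, -0.0]
ft_force: [0.3, -0.8, 0.4]
grip_width: 1.001
grasp_force: 0.0
```

```bash
python3 -c "
from find import *
find('w7',.008); plan((.3952,-.1867,.1,30.9),(.3952,-.1867,.015,30.9))"
```

```text
brown [471. 167.] [ 0.48   -0.3771] [89. 60.] 27.7
brown [290. 145.] [ 0.3956 -0.1865] [89. 59.] 30.7
blue [619. 214.] [ 0.5249 -0.5649] [66. 57.] 46.3
blue [377. 218.] [ 0.3732 -0.3197] [84. 55.] -28.7
now [ 0.3869 -0.2228  0.2445] 30.8 tiltZ [-2.e-04  3.e-04 -1.e+00] t 18.1
4 x turn -0.0003 shift [0.032, -0.0334, 0.1806]
3 x turn -0.0 shift [0.0, 0.0, 0.1417]
```

>>> {"api": "send_rows", "payload": {
  "plan": [
    [[0, 0, 0, 0.032, -0.034, 0.18, 1], [0, 0, 0, 0.032, -0.034, 0.18, 1], [0, 0, 0, 0.032, -0.034, 0.18, 1], [0, 0, 0, 0.032, -0.034, 0.18, 1], [0, 0, 0, 0, 0, 0.2, 1], [0, 0, 0, 0, 0, 0.15, 1], [0, 0, 0, 0, 0, 0.077, 1], [0, 0, 0, 0, 0, 0, 1], [0, 0, 0, 0, 0, 0, 1], [0, 0, 0, 0, 0, 0, 0.9], [0, 0, 0, 0, 0, 0, 0.6], [0, 0, 0, 0, 0, 0, 0.6], [0, 0, 0, 0, 0, 0, 0.6], [0, 0, 0, 0, 0, 0, 0.6], [0, 0, 0, 0, 0, 0, 0.6]]
  ]
}}

```text
clock: 19.38
position: [0.3935, -0.1847, 0.0505]
ee_rot: [0.963, 0.268, -0.001, -0.005]
ft_force: [-0.1, -1.5, -0.0]
grip_width: 0.601
grasp_force: 0.0
```

```bash
cat >> find.py <<'E'
E_=np.array([.5025,-.0361]); U_=np.array([-.168,.986])
def drop(k=.02): return E_+U_*k
E
python3 -c "
from find import *
p,q,_=pose(); t=drop(.022); plan((p[0],p[1],.24,99.6),(*t,.24,99.6))"
```

```text
now [ 0.3935 -0.1847  0.0505] 31.1 tiltZ [-0.0041  0.0102 -0.9999] t 19.4
10 x turn -0.0797 shift [0.0, 0.0, -0.0947]
5 x turn -0.0 shift [0.1504, 0.1322, -0.0]
```

```bash
python3 -c "
from find import *
print(get_obs()['joint_pos'].round(3)); plan((.3952,-.1867,.06,30.9))"
```

```text
[-0.699  0.296  1.158  2.185 -0.364  0.877 -0.344]
now [ 0.3935 -0.1847  0.0505] 31.1 tiltZ [-0.0041  0.0102 -0.9999] t 19.4
1 x turn 0.0023 shift [0.0019, 0.0127, -0.0475]
```

>>> {"api": "send_rows", "payload": {
  "plan": [
    [[0, 0, 0, 0, 0, -0.05, 1], [0, 0, 0, 0, 0, 0, 1], [0, 0, 0, 0, 0, 0, 1], [0, 0, 0, 0, 0, 0, 1], [0, 0, 0, 0, 0, 0, 1]]
  ]
}}

```text
clock: 19.8
position: [0.3932, -0.1849, 0.0599]
ee_rot: [0.963, 0.268, -0.001, -0.005]
ft_force: [-0.1, 0.3, -0.3]
grip_width: 0.999
grasp_force: 0.0
```

```bash
python3 -c "
from find import *
print(get_obs()['joint_pos'].round(3)); plan((.3952,-.1867,.015,30.9))"
```

```text
[-0.73   0.272  1.188  2.179 -0.333  0.896 -0.369]
now [ 0.3932 -0.1849  0.0599] 31.1 tiltZ [-0.0052  0.0098 -0.9999] t 19.8
2 x turn 0.0011 shift [0.002, 0.0064, 0.1123]
```

>>> {"api": "send_rows", "payload": {
  "plan": [
    [[-0.007, 0, 0, 0.004, 0.012, 0.025, 1], [0, 0, 0, 0, 0, 0.04, 1], [0, 0, 0, 0, 0, 0.04, 1], [0, 0, 0, 0, 0, 0.04, 1], [0, 0, 0, 0, 0, 0.04, 1], [0, 0, 0, 0, 0, 0.04, 1], [0, 0, 0, 0, 0, 0, 1], [0, 0, 0, 0, 0, 0, 1]]
  ]
}}

```text
clock: 20.47
position: [0.3948, -0.1869, 0.0148]
ee_rot: [0.964, 0.268, -0.0, -0.0]
ft_force: [0.2, -0.2, -0.3]
grip_width: 0.999
grasp_force: 0.0
```

```bash
python3 -c "
from find import *
print(get_obs()['joint_pos'].round(3)); plan((.3952,-.1867,.015,30.9))"
```

```text
[-0.598  0.38   1.054  2.203 -0.466  0.8   -0.269]
now [ 0.3948 -0.1869  0.0148] 31.0 tiltZ [-6.e-04  4.e-04 -1.e+00] t 20.5
1 x turn 0.0017 shift [0.0023, 0.0003, -0.0009]
```

>>> {"api": "send_rows", "payload": {
  "plan": [
    [[0, 0, 0, 0, 0, 0, 0.8], [0, 0, 0, 0, 0, 0, 0.6], [0, 0, 0, 0, 0, 0, 0.6], [0, 0, 0, 0, 0, 0, 0.6], [0, 0, 0, 0, 0, 0, 0.6], [0, 0, 0, 0, 0, -0.06, 0.6], [0, 0, 0, 0, 0, -0.1, 0.6], [0, 0, 0, 0, 0, -0.1, 0.6], [0, 0, 0, 0, 0, -0.1, 0.6], [0, 0, 0, 0, 0, -0.12, 0.6], [0, 0, 0, 0, 0, -0.12, 0.6], [0, 0, 0, 0, 0, -0.12, 0.6], [0, 0, 0, 0, 0, -0.12, 0.6], [0, 0, 0, 0, 0, -0.12, 0.6], [0, 0, 0, 0, 0, -0.12, 0.6], [0, 0, 0, 0, 0, -0.1, 0.6], [0, 0, 0, 0, 0, 0, 0.6], [0, 0, 0, 0, 0, 0, 0.6]]
  ]
}}

```text
clock: 21.97
position: [0.3954, -0.1862, 0.2467]
ee_rot: [0.963, 0.268, 0.001, -0.002]
ft_force: [-0.2, 0.2, -1.8]
grip_width: 0.681
grasp_force: 44.1
```

```bash
python3 -c "
from find import *
p,q,_=pose(); t=drop(.022); plan((p[0],p[1],.24,99.6),(*t,.24,99.6))"
```

```text
now [ 0.3954 -0.1862  0.2467] 31.1 tiltZ [ 0.0012  0.0037 -1.    ] t 22.0
10 x turn -0.0797 shift [0.0, 0.0, 0.0034]
5 x turn -0.0 shift [0.1522, 0.1306, -0.0]
```

>>> {"api": "send_rows", "payload": {
  "plan": [
    [[0, 0, -0.08, 0, 0, 0, 0.6], [0, 0, -0.08, 0, 0, 0, 0.6], [0, 0, -0.08, 0, 0, 0, 0.6], [0, 0, -0.08, 0, 0, 0, 0.6], [0, 0, -0.08, 0, 0, 0, 0.6], [0, 0, -0.08, 0, 0, 0, 0.6], [0, 0, -0.08, 0, 0, 0, 0.6], [0, 0, -0.08, 0, 0, 0, 0.6], [0, 0, -0.08, 0, 0, 0, 0.6], [0, 0, -0.08, 0, 0, 0, 0.6], [0, 0, 0, 0.152, 0.131, 0, 0.6], [0, 0, 0, 0.152, 0.131, 0, 0.6], [0, 0, 0, 0.152, 0.131, 0, 0.6], [0, 0, 0, 0.152, 0.131, 0, 0.6], [0, 0, 0, 0.152, 0.131, 0, 0.6], [0, 0, 0, 0, 0, 0, 0.6], [0, 0, 0, 0, 0, 0, 0.6], [0, 0, 0, 0, 0, 0, 0.6]]
  ]
}}

```text
clock: 23.47
position: [0.4867, -0.03, 0.2465]
ee_rot: [0.644, 0.765, -0.002, -0.003]
ft_force: [0.1, -0.7, -0.7]
grip_width: 0.684
grasp_force: 44.1
```

```bash
cat >> find.py <<'E'
def heldcheck(name):
    """far end of held tile -> distance of its middle beyond the edge (tile top ~ tcp z -.006)"""
    C,im=shot("wrist",name); p,q,_=pose()
    c=max(blobs(im,*RANGES["brown"],1500),key=cv2.contourArea).reshape(-1,2)
    top=c[np.abs(c[:,0]-314)<55]; top=top[top[:,1]<np.percentile(top[:,1],5)+2]
    w=onplane(C,[np.median(top,0)],p[2]-.006)[0]; print("far end px",np.median(top,0),w.round(4),"middle beyond edge",((w[:2]-E_)@U_-.045).round(4))
E
python3 -c "
from find import *
heldcheck('w8'); plan((*drop(.022),.1935,99.6))"
```

```text
far end px [314. 169.] [0.4796 0.0134 0.2407] middle beyond edge 0.0077
now [ 0.4867 -0.0303  0.2467] 99.7 tiltZ [-0.0063  0.0036 -1.    ] t 23.5
2 x turn 0.0009 shift [0.0341, 0.0366, 0.1331]
```

>>> {"api": "send_rows", "payload": {
  "plan": [
    [[-0.004, -0.003, 0, 0.034, 0.037, 0.133, 0.6], [0, 0, 0, 0.034, 0.037, 0.133, 0.6], [0, 0, 0, 0, 0, 0, 0.6], [0, 0, 0, 0, 0, 0, 0.6], [0, 0, 0, 0, 0, 0, 0.6]]
  ]
}}

```text
clock: 23.93
position: [0.4994, -0.0146, 0.1957]
ee_rot: [0.645, 0.764, 0.001, 0.0]
ft_force: [-0.1, -0.9, -1.2]
grip_width: 0.676
grasp_force: 44.1
```

```bash
python3 -c "
from find import *
plan((*drop(.022),.1935,99.6))"
```

```text
now [ 0.4994 -0.0146  0.1957] 99.7 tiltZ [ 0.0024  0.0013 -1.    ] t 23.9
1 x turn 0.0013 shift [0.0017, -0.0027, 0.0108]
```

>>> {"api": "send_rows", "payload": {
  "plan": [
    [[0, 0, 0, 0, 0, 0, 1], [0, 0, 0, 0, 0, 0, 1], [0, 0, 0, 0, 0, 0, 1], [0, 0, 0, 0, 0, 0, 1], [0, 0, 0, 0, 0, -0.2, 1], [0, 0, 0, 0, 0, -0.2, 1], [0, 0, 0, 0, 0, -0.2, 1], [0, 0, 0, 0, 0, 0, 1], [0, 0, 0, 0, 0, 0, 1], [0, 0, 0, 0, 0, 0, 1]]
  ]
}}

```text
clock: 24.77
position: [0.4992, -0.0126, 0.3139]
ee_rot: [0.643, 0.766, 0.001, 0.0]
ft_force: [0.4, -0.2, 0.7]
grip_width: 1.001
grasp_force: 0.0
```

```bash
python3 -c "
from find import *
find('w9',.011); plan((.48,.06,.07,99.3))"
```

```text
brown [310.  93.] [0.481  0.0693] [92. 63.] -78.0
blue [217. 333.] [ 0.396 -0.313] [51. 37.] -29.0
blue [310.  94.] [0.481 0.069] [85. 54.] -78.1
now [ 0.4989 -0.0127  0.3134] 99.9 tiltZ [ 3.e-04  2.e-04 -1.e+00] t 24.8
7 x turn 0.001 shift [0.0535, -0.0044, 0.1739]
```

>>> {"api": "send_rows", "payload": {
  "plan": [
    [[0, 0, -0.024, 0, 0, 0.1, 1], [0, 0, 0, 0.2, 0, 0, 1], [0, 0, 0, 0.2, 0, 0, 1], [0, 0, 0, 0.02, 0, 0.177, 1], [0, 0, 0, 0, 0, 0.2, 1], [0, 0, 0, 0, 0, 0.2, 1], [0, 0, 0, 0, 0, 0.2, 1], [0, 0, 0, 0, 0, 0.2, 1], [0, 0, 0, 0, 0, 0.2, 1], [0, 0, 0, 0, 0, 0.1, 1], [0, 0, 0, 0, 0, 0, 1], [0, 0, 0, 0, 0, 0, 1]]
  ]
}}

```text
clock: 25.82
position: [0.4814, 0.0679, 0.0379]
ee_rot: [0.63, 0.776, -0.002, 0.0]
ft_force: [-0.0, 0.8, 0.5]
grip_width: 1.004
grasp_force: 0.0
```

```bash
python3 -c "
from find import *
plan((.481,.069,.018,102))"
```

```text
now [0.4814 0.0679 0.0379] 101.8 tiltZ [-0.0014 -0.0031 -1.    ] t 25.8
1 x turn -0.0018 shift [0.0057, -0.0007, 0.0994]
```

Down, grip, lift, turn to tray angle.

>>> {"api": "send_rows", "payload": {
  "plan": [
    [[0, 0, 0, 0.005, 0, 0.1, 1], [0, 0, 0, 0, 0, 0, 1], [0, 0, 0, 0, 0, 0, 1], [0, 0, 0, 0, 0, 0, 0.8], [0, 0, 0, 0, 0, 0, 0.6], [0, 0, 0, 0, 0, 0, 0.6], [0, 0, 0, 0, 0, 0, 0.6], [0, 0, 0, 0, 0, 0, 0.6], [0, 0, 0, 0, 0, -0.1, 0.6], [0, 0, 0, 0, 0, -0.2, 0.6], [0, 0, 0, 0, 0, -0.2, 0.6], [0, 0, 0.05, 0, 0, -0.1, 0.6], [0, 0, 0.05, 0, 0, 0, 0.6], [0, 0, 0, 0, 0, 0, 0.6], [0, 0, 0, 0, 0, 0, 0.6]]
  ]
}}

```text
clock: 27.07
position: [0.4818, 0.0707, 0.1388]
ee_rot: [0.685, 0.728, 0.001, 0.0]
ft_force: [0.2, 0.6, -1.3]
grip_width: 0.682
grasp_force: 43.6
```

```bash
python3 -c "
from find import *
x,y=slot(.041); p,q,_=pose(); plan((x,y,p[2],q),(x,y,.03,93.3))"
```

```text
now [0.4818 0.0707 0.1388] 93.5 tiltZ [ 1.3e-03  8.0e-04 -1.0e+00] t 27.1
6 x turn -0.0 shift [0.1887, 0.0359, -0.0]
3 x turn 0.0008 shift [0.0, 0.0, 0.1814]
```

>>> {"api": "send_rows", "payload": {
  "plan": [
    [[0, 0, 0, 0.189, 0.036, 0, 0.6], [0, 0, 0, 0.189, 0.036, 0, 0.6], [0, 0, 0, 0.189, 0.036, 0, 0.6], [0, 0, 0, 0.189, 0.036, 0, 0.6], [0, 0, 0, 0.189, 0.036, 0, 0.6], [0, 0, 0, 0.189, 0.036, 0, 0.6], [0, 0, 0, 0, 0, 0.2, 0.6], [0, 0, 0, 0, 0, 0.2, 0.6], [0, 0, 0, 0, 0, 0.14, 0.6], [0, 0, 0, 0, 0, 0, 0.6], [0, 0, 0, 0, 0, 0, 0.6], [0, 0, 0, 0, 0, 0, 0.6]]
  ]
}}

```text
clock: 28.07
position: [0.5128, 0.299, 0.0321]
ee_rot: [0.686, 0.728, 0.001, 0.001]
ft_force: [-0.3, 0.5, -0.4]
grip_width: 0.681
grasp_force: 52.6
```

>>> {"api": "send_rows", "payload": {
  "plan": [
    [[0, 0, 0, 0, 0, 0, 0.9], [0, 0, 0, 0, 0, 0, 0.9], [0, 0, 0, 0, 0, 0, 0.9], [0, 0, 0, 0, 0, -0.1, 1], [0, 0, 0, 0, 0, -0.2, 1], [0, 0, 0, 0, 0, -0.2, 1], [0, 0, 0, 0, 0, -0.2, 1], [0, 0, 0, 0, 0, -0.2, 1], [0, 0, 0, 0, 0, 0, 1], [0, 0, 0, 0, 0, 0, 1]]
  ]
}}

```text
clock: 28.9
position: [0.5128, 0.2999, 0.2136]
ee_rot: [0.686, 0.728, 0.003, 0.0]
ft_force: [-0.4, -0.2, -1.3]
grip_width: 0.999
grasp_force: 0.0
```

```bash
python3 -c "
from find import *
find('w10',.013); p,q,_=pose(); plan((p[0],p[1],.25,27.8),(.46,-.38,.25,27.8))"
```

```text
brown [381.   8.] [0.5662 0.4583] [77. 16.] 3.4
blue [313. 176.] [0.5138 0.2992] [85. 55.] -86.9
blue [392. 175.] [0.5952 0.3044] [84. 55.] -86.7
now [0.5119 0.2997 0.2117] 93.4 tiltZ [ 0.0022  0.002  -1.    ] t 28.9
10 x turn 0.0763 shift [0.0, 0.0, -0.0191]
17 x turn -0.0 shift [-0.1067, 0.1697, -0.0]
```

>>> {"api": "send_rows", "payload": {
  "plan": [
    [[0, 0, 0.076, 0, 0, -0.019, 1], [0, 0, 0.076, 0, 0, -0.019, 1], [0, 0, 0.076, 0, 0, -0.019, 1], [0, 0, 0.076, 0, 0, -0.019, 1], [0, 0, 0.076, 0, 0, -0.019, 1], [0, 0, 0.076, 0, 0, -0.019, 1], [0, 0, 0.076, 0, 0, -0.019, 1], [0, 0, 0.076, 0, 0, -0.019, 1], [0, 0, 0.076, 0, 0, -0.019, 1], [0, 0, 0.076, 0, 0, -0.019, 1], [0, 0, 0, -0.107, 0.17, 0, 1], [0, 0, 0, -0.107, 0.17, 0, 1], [0, 0, 0, -0.107, 0.17, 0, 1], [0, 0, 0, -0.107, 0.17, 0, 1], [0, 0, 0, -0.107, 0.17, 0, 1], [0, 0, 0, -0.107, 0.17, 0, 1], [0, 0, 0, -0.107, 0.17, 0, 1], [0, 0, 0, -0.107, 0.17, 0, 1], [0, 0, 0, -0.107, 0.17, 0, 1], [0, 0, 0, -0.107, 0.17, 0, 1]]
  ]
}}

```text
clock: 30.62
position: [0.4815, -0.1025, 0.2481]
ee_rot: [0.97, 0.243, 0.001, -0.002]
ft_force: [0.8, 1.3, -0.1]
grip_width: 1.002
grasp_force: 0.0
```

>>> {"api": "send_rows", "payload": {
  "plan": [
    [[0, 0, 0, -0.107, 0.17, 0, 1], [0, 0, 0, -0.107, 0.17, 0, 1], [0, 0, 0, -0.107, 0.17, 0, 1], [0, 0, 0, -0.107, 0.17, 0, 1], [0, 0, 0, -0.107, 0.17, 0, 1], [0, 0, 0, -0.107, 0.17, 0, 1], [0, 0, 0, -0.107, 0.17, 0, 1], [0, 0, 0, 0, 0, 0, 1], [0, 0, 0, 0, 0, 0, 1], [0, 0, 0, 0, 0, 0, 1]]
  ]
}}

```text
clock: 31.45
position: [0.4636, -0.3633, 0.2484]
ee_rot: [0.97, 0.241, 0.0, -0.0]
ft_force: [0.5, 1.2, 0.3]
grip_width: 1.004
grasp_force: 0.0
```

```bash
python3 -c "
from find import *
find('w11',.008); plan((.48,-.377,.1,27.8),(.48,-.377,.015,27.8))"
```

```text
brown [332. 161.] [ 0.4804 -0.3781] [89. 58.] 27.6
blue [247. 216.] [ 0.3733 -0.3197] [85. 55.] -28.5
blue [464. 199.] [ 0.514  -0.5397] [63. 62.] -87.8
now [ 0.4645 -0.3621  0.2487] 28.1 tiltZ [ 8.e-04  5.e-04 -1.e+00] t 31.5
4 x turn 0.0008 shift [0.0084, 0.0256, 0.1858]
3 x turn -0.0 shift [0.0, 0.0, 0.1417]
```

>>> {"api": "send_rows", "payload": {
  "plan": [
    [[0, 0, 0, 0.008, 0.027, 0.186, 1], [0, 0, 0, 0.008, 0.027, 0.186, 1], [0, 0, 0, 0.008, 0.027, 0.186, 1], [0, 0, 0, 0.008, 0.027, 0.186, 1], [0, 0, 0, 0, 0, 0.15, 1], [0, 0, 0, 0, 0, 0.1, 1], [0, 0, 0, 0, 0, 0.05, 1], [0, 0, 0, 0, 0, 0, 1], [0, 0, 0, 0, 0, 0, 1]]
  ]
}}

```text
clock: 32.25
position: [0.4812, -0.3786, 0.0416]
ee_rot: [0.97, 0.243, 0.001, 0.001]
ft_force: [-0.5, 0.9, 0.9]
grip_width: 0.998
grasp_force: 0.0
```

```bash
python3 -c "
from find import *
plan((.4804,-.378,.015,27.7))"
```

```text
now [ 0.4812 -0.3786  0.0416] 28.1 tiltZ [ 2.2e-03 -9.0e-04 -1.0e+00] t 32.2
1 x turn 0.005 shift [-0.0022, -0.0048, 0.1328]
```

>>> {"api": "send_rows", "payload": {
  "plan": [
    [[0, 0, 0.005, -0.002, -0.005, 0.132, 1], [0, 0, 0, 0, 0, 0, 1], [0, 0, 0, 0, 0, 0, 1], [0, 0, 0, 0, 0, 0, 0.8], [0, 0, 0, 0, 0, 0, 0.6], [0, 0, 0, 0, 0, 0, 0.6], [0, 0, 0, 0, 0, 0, 0.6], [0, 0, 0, 0, 0, 0, 0.6], [0, 0, 0, 0, 0, -0.1, 0.6], [0, 0, 0, 0, 0, -0.2, 0.6], [0, 0, 0, 0, 0, -0.2, 0.6], [0, 0, 0, 0, 0, -0.2, 0.6], [0, 0, 0, 0, 0, -0.2, 0.6], [0, 0, 0, 0, 0, -0.2, 0.6], [0, 0, 0, 0, 0, 0, 0.6], [0, 0, 0, 0, 0, 0, 0.6]]
  ]
}}

```text
clock: 33.58
position: [0.4796, -0.3797, 0.2371]
ee_rot: [0.971, 0.238, 0.003, 0.002]
ft_force: [-0.4, 0.3, -2.9]
grip_width: 0.684
grasp_force: 44.2
```

```bash
python3 -c "
from find import *
p,q,_=pose(); t=drop(.022); plan((p[0],p[1],.24,99.6),(*t,.24,99.6))"
```

```text
now [ 0.4796 -0.3797  0.2371] 27.6 tiltZ [ 0.006  -0.0025 -1.    ] t 33.6
11 x turn -0.0762 shift [0.0, 0.0, -0.0013]
10 x turn -0.0 shift [0.1785, 0.0399, -0.0]
```

>>> {"api": "send_rows", "payload": {
  "plan": [
    [[0, 0, -0.076, 0, 0, 0, 0.6], [0, 0, -0.076, 0, 0, 0, 0.6], [0, 0, -0.076, 0, 0, 0, 0.6], [0, 0, -0.076, 0, 0, 0, 0.6], [0, 0, -0.076, 0, 0, 0, 0.6], [0, 0, -0.076, 0, 0, 0, 0.6], [0, 0, -0.076, 0, 0, 0, 0.6], [0, 0, -0.076, 0, 0, 0, 0.6], [0, 0, -0.076, 0, 0, 0, 0.6], [0, 0, -0.076, 0, 0, 0, 0.6], [0, 0, -0.076, 0, 0, 0, 0.6], [0, 0, 0, 0.178, 0.04, 0, 0.6], [0, 0, 0, 0.178, 0.04, 0, 0.6], [0, 0, 0, 0.178, 0.04, 0, 0.6], [0, 0, 0, 0.178, 0.04, 0, 0.6], [0, 0, 0, 0.178, 0.04, 0, 0.6], [0, 0, 0, 0.178, 0.04, 0, 0.6], [0, 0, 0, 0.178, 0.04, 0, 0.6], [0, 0, 0, 0.178, 0.04, 0, 0.6], [0, 0, 0, 0.178, 0.04, 0, 0.6]]
  ]
}}

```text
clock: 35.25
position: [0.4965, -0.049, 0.2331]
ee_rot: [0.646, 0.763, -0.0, 0.0]
ft_force: [1.2, -0.3, -1.5]
grip_width: 0.683
grasp_force: 44.2
```

>>> {"api": "send_rows", "payload": {
  "plan": [
    [[0, 0, 0, 0.178, 0.04, 0, 0.6], [0, 0, 0, 0, 0, 0, 0.6], [0, 0, 0, 0, 0, 0, 0.6], [0, 0, 0, 0, 0, 0, 0.6], [0, 0, 0, 0, 0, 0, 0.6]]
  ]
}}

```text
clock: 35.67
position: [0.4993, -0.0159, 0.2336]
ee_rot: [0.647, 0.762, -0.0, 0.001]
ft_force: [0.4, -0.0, -1.7]
grip_width: 0.683
grasp_force: 44.2
```

```bash
python3 -c "
from find import *
heldcheck('w12'); p,q,_=pose(); print('tcp beyond',(p[:2]-E_)@U_); plan((*drop(.022),.195,99.6))"
```

```text
far end px [314. 168.] [0.4925 0.0279 0.2278] middle beyond edge 0.0198
tcp beyond 0.020370628731024795
now [ 0.4994 -0.016   0.2338] 99.3 tiltZ [ 0.0012 -0.0011 -1.    ] t 35.7
1 x turn -0.0036 shift [0.0082, -0.0017, 0.194]
```

>>> {"api": "send_rows", "payload": {
  "plan": [
    [[0, 0, -0.003, 0.008, -0.002, 0.1, 0.6], [0, 0, 0, 0, 0, 0.094, 0.6], [0, 0, 0, 0, 0, 0, 0.6], [0, 0, 0, 0, 0, 0, 0.6], [0, 0, 0, 0, 0, 0, 0.6], [0, 0, 0, 0, 0, 0, 1], [0, 0, 0, 0, 0, 0, 1], [0, 0, 0, 0, 0, 0, 1], [0, 0, 0, 0, 0, 0, 1], [0, 0, 0, 0, 0, -0.2, 1], [0, 0, 0, 0, 0, -0.2, 1], [0, 0, 0, 0, 0, -0.2, 1], [0, 0, 0, 0, 0, 0, 1], [0, 0, 0, 0, 0, 0, 1], [0, 0, 0, 0, 0, 0, 1]]
  ]
}}

```text
clock: 36.97
position: [0.4987, -0.0128, 0.3151]
ee_rot: [0.645, 0.764, 0.0, 0.001]
ft_force: [-0.8, -0.3, -0.9]
grip_width: 1.001
grasp_force: 0.0
```

```bash
python3 -c "
from find import *
find('w13',.011); plan((.48,.06,.07,99.3))"
```

```text
brown [311. 100.] [0.484  0.0609] [92. 63.] -74.8
blue [218. 332.] [ 0.3953 -0.3139] [53. 42.] -28.8
blue [311. 100.] [0.484  0.0606] [85. 54.] -74.8
now [ 0.4984 -0.0128  0.3145] 99.7 tiltZ [ 4.e-04 -1.e-03 -1.e+00] t 37.0
7 x turn 0.0007 shift [0.0535, -0.0042, 0.1746]
```

>>> {"api": "send_rows", "payload": {
  "plan": [
    [[0, 0, -0.064, 0, 0, 0.1, 1], [0, 0, 0, 0.187, 0.014, 0, 1], [0, 0, 0, 0.187, 0.014, 0, 1], [0, 0, 0, 0, 0, 0.18, 1], [0, 0, 0, 0, 0, 0.2, 1], [0, 0, 0, 0, 0, 0.2, 1], [0, 0, 0, 0, 0, 0.2, 1], [0, 0, 0, 0, 0, 0.2, 1], [0, 0, 0, 0, 0, 0.2, 1], [0, 0, 0, 0, 0, 0.1, 1], [0, 0, 0, 0, 0, 0, 1], [0, 0, 0, 0, 0, 0, 1]]
  ]
}}

```text
clock: 38.02
position: [0.484, 0.0598, 0.0383]
ee_rot: [0.608, 0.794, -0.002, 0.0]
ft_force: [-0.2, -0.3, 0.7]
grip_width: 0.999
grasp_force: 0.0
```

```bash
python3 -c "
from find import *
plan((.484,.0608,.018,105.2))"
```

```text
now [0.484  0.0598 0.0383] 105.2 tiltZ [-0.0015 -0.0027 -1.    ] t 38.0
1 x turn -0.0005 shift [0.0048, 0.0015, 0.1016]
```

Turn back is 11.9° = 0.208 rad = 0.139 units.

>>> {"api": "send_rows", "payload": {
  "plan": [
    [[0, 0, 0, 0.005, 0, 0.1, 1], [0, 0, 0, 0, 0, 0, 1], [0, 0, 0, 0, 0, 0, 1], [0, 0, 0, 0, 0, 0, 0.8], [0, 0, 0, 0, 0, 0, 0.6], [0, 0, 0, 0, 0, 0, 0.6], [0, 0, 0, 0, 0, 0, 0.6], [0, 0, 0, 0, 0, 0, 0.6], [0, 0, 0, 0, 0, -0.1, 0.6], [0, 0, 0, 0, 0, -0.2, 0.6], [0, 0, 0, 0, 0, -0.2, 0.6], [0, 0, 0.07, 0, 0, -0.1, 0.6], [0, 0, 0.07, 0, 0, 0, 0.6], [0, 0, 0, 0, 0, 0, 0.6], [0, 0, 0, 0, 0, 0, 0.6]]
  ]
}}

```text
clock: 39.27
position: [0.4845, 0.0616, 0.1395]
ee_rot: [0.686, 0.727, 0.001, 0.001]
ft_force: [-0.6, -0.8, -1.7]
grip_width: 0.674
grasp_force: 43.5
```

```bash
python3 -c "
from find import *
x,y=slot(-.041); p,q,_=pose(); plan((x,y,p[2],q),(x,y,.032,93.3))"
```

```text
now [0.4845 0.0616 0.1395] 93.3 tiltZ [ 2.e-03 -3.e-04 -1.e+00] t 39.3
6 x turn -0.0 shift [0.1965, -0.0348, -0.0]
3 x turn 0.0002 shift [0.0, 0.0, 0.1791]
```

>>> {"api": "send_rows", "payload": {
  "plan": [
    [[0, 0, 0, 0.196, -0.035, 0, 0.6], [0, 0, 0, 0.196, -0.035, 0, 0.6], [0, 0, 0, 0.196, -0.035, 0, 0.6], [0, 0, 0, 0.196, -0.035, 0, 0.6], [0, 0, 0, 0.196, -0.035, 0, 0.6], [0, 0, 0, 0.196, -0.035, 0, 0.6], [0, 0, 0, 0, 0, 0.2, 0.6], [0, 0, 0, 0, 0, 0.2, 0.6], [0, 0, 0, 0, 0, 0.135, 0.6], [0, 0, 0, 0, 0, 0, 0.6], [0, 0, 0, 0, 0, 0, 0.6], [0, 0, 0, 0, 0, 0, 0.6]]
  ]
}}

```text
clock: 40.27
position: [0.4308, 0.2942, 0.0333]
ee_rot: [0.687, 0.727, 0.001, 0.001]
ft_force: [1.1, 0.0, -0.9]
grip_width: 0.673
grasp_force: 43.9
```

>>> {"api": "send_rows", "payload": {
  "plan": [
    [[0, 0, 0, 0, 0, 0, 0.9], [0, 0, 0, 0, 0, 0, 0.9], [0, 0, 0, 0, 0, 0, 0.9], [0, 0, 0, 0, 0, -0.1, 1], [0, 0, 0, 0, 0, -0.2, 1], [0, 0, 0, 0, 0, -0.2, 1], [0, 0, 0, 0, 0, -0.2, 1], [0, 0, 0, 0, 0, -0.2, 1], [0, 0, 0, 0, 0, 0, 1], [0, 0, 0, 0, 0, 0, 1]]
  ]
}}

```text
clock: 41.1
position: [0.4309, 0.295, 0.2153]
ee_rot: [0.687, 0.726, 0.003, 0.001]
ft_force: [-0.1, -0.1, -1.4]
grip_width: 1.004
grasp_force: 0.0
```

```bash
python3 -c "
from find import *
find('w14',.013); p,q,_=pose(); plan((.5,.05,.25,q),(.42,-.28,.25,q),(.42,-.28,.22,151.3))"
```

```text
brown [494.   7.] [0.5886 0.4595] [84. 15.] 3.1
blue [392. 175.] [0.5139 0.2994] [85. 55.] -86.9
blue [313. 175.] [0.432  0.2946] [85. 55.] -87.0
blue [469. 174.] [0.5953 0.3044] [85. 55.] -86.8
now [0.43   0.2944 0.2132] 93.2 tiltZ [ 0.0032  0.0014 -1.    ] t 41.1
7 x turn -0.0 shift [-0.1771, 0.0403, -0.0263]
9 x turn -0.0 shift [-0.1806, -0.0545, -0.0]
9 x turn -0.0752 shift [0.0, 0.0, 0.0167]
```

>>> {"api": "send_rows", "payload": {
  "plan": [
    [[0, 0, 0, -0.177, 0.04, -0.026, 1], [0, 0, 0, -0.177, 0.04, -0.026, 1], [0, 0, 0, -0.177, 0.04, -0.026, 1], [0, 0, 0, -0.177, 0.04, -0.026, 1], [0, 0, 0, -0.177, 0.04, -0.026, 1], [0, 0, 0, -0.177, 0.04, -0.026, 1], [0, 0, 0, -0.177, 0.04, -0.026, 1], [0, 0, 0, -0.18, -0.054, 0, 1], [0, 0, 0, -0.18, -0.054, 0, 1], [0, 0, 0, -0.18, -0.054, 0, 1], [0, 0, 0, -0.18, -0.054, 0, 1], [0, 0, 0, -0.18, -0.054, 0, 1], [0, 0, 0, -0.18, -0.054, 0, 1], [0, 0, 0, -0.18, -0.054, 0, 1], [0, 0, 0, -0.18, -0.054, 0, 1], [0, 0, 0, -0.18, -0.054, 0, 1]]
  ]
}}

```text
clock: 42.48
position: [0.4186, -0.2804, 0.2481]
ee_rot: [0.687, 0.726, 0.0, 0.0]
ft_force: [1.4, -0.5, -0.6]
grip_width: 1.0
grasp_force: 0.0
```

>>> {"api": "send_rows", "payload": {
  "plan": [
    [[0, 0, -0.075, 0, 0, 0.015, 1], [0, 0, -0.075, 0, 0, 0.015, 1], [0, 0, -0.075, 0, 0, 0.015, 1], [0, 0, -0.075, 0, 0, 0.015, 1], [0, 0, -0.075, 0, 0, 0.015, 1], [0, 0, -0.075, 0, 0, 0.015, 1], [0, 0, -0.075, 0, 0, 0.015, 1], [0, 0, -0.075, 0, 0, 0.015, 1], [0, 0, -0.075, 0, 0, 0.015, 1], [0, 0, 0, 0, 0, 0, 1], [0, 0, 0, 0, 0, 0, 1]]
  ]
}}

```text
clock: 43.4
position: [0.4195, -0.2788, 0.221]
ee_rot: [0.251, 0.968, -0.0, 0.0]
ft_force: [0.1, 0.1, 0.4]
grip_width: 0.997
grasp_force: 0.0
```

```bash
python3 -c "
from find import *
find('w15',.008); plan((.373,-.3197,.1,151.3),(.373,-.3197,.015,151.3))"
```

```text
blue [258. 150.] [ 0.3705 -0.3189] [85. 55.] -28.8
now [ 0.4196 -0.2789  0.2213] 150.9 tiltZ [ 6.e-04 -6.e-04 -1.e+00] t 43.5
4 x turn -0.0011 shift [0.0262, -0.0729, 0.1517]
3 x turn -0.0 shift [0.0, 0.0, 0.1417]
```

>>> {"api": "send_rows", "payload": {
  "plan": [
    [[0, 0, -0.004, 0.027, -0.073, 0.15, 1], [0, 0, 0, 0.027, -0.073, 0.15, 1], [0, 0, 0, 0.027, -0.073, 0.15, 1], [0, 0, 0, 0.027, -0.073, 0.15, 1], [0, 0, 0, 0, 0, 0.15, 1], [0, 0, 0, 0, 0, 0.1, 1], [0, 0, 0, 0, 0, 0.05, 1], [0, 0, 0, 0, 0, 0, 1], [0, 0, 0, 0, 0, 0, 1]]
  ]
}}

```text
clock: 44.2
position: [0.3736, -0.3204, 0.0423]
ee_rot: [0.247, 0.969, -0.0, 0.001]
ft_force: [0.2, 0.3, 0.0]
grip_width: 0.999
grasp_force: 0.0
```

```bash
python3 -c "
from find import *
plan((.372,-.3193,.015,151.2))"
```

```text
now [ 0.3736 -0.3204  0.0423] 151.4 tiltZ [ 0.0015 -0.0012 -1.    ] t 44.2
1 x turn 0.0027 shift [0.0098, 0.0009, 0.1365]
```

>>> {"api": "send_rows", "payload": {
  "plan": [
    [[0, 0, 0, 0.008, 0, 0.07, 1], [0, 0, 0, 0, 0, 0.066, 1], [0, 0, 0, 0, 0, 0, 1], [0, 0, 0, 0, 0, 0, 1], [0, 0, 0, 0, 0, 0, 0.8], [0, 0, 0, 0, 0, 0, 0.6], [0, 0, 0, 0, 0, 0, 0.6], [0, 0, 0, 0, 0, 0, 0.6], [0, 0, 0, 0, 0, 0, 0.6], [0, 0, 0, 0, 0, -0.1, 0.6], [0, 0, 0, 0, 0, -0.2, 0.6], [0, 0, 0, 0, 0, -0.2, 0.6], [0, 0, 0, 0, 0, -0.2, 0.6], [0, 0, 0, 0, 0, -0.2, 0.6], [0, 0, 0, 0, 0, -0.2, 0.6], [0, 0, 0, 0, 0, 0, 0.6], [0, 0, 0, 0, 0, 0, 0.6]]
  ]
}}

```text
clock: 45.62
position: [0.3727, -0.3197, 0.2367]
ee_rot: [0.246, 0.969, 0.001, 0.004]
ft_force: [-0.0, -0.5, -1.2]
grip_width: 0.685
grasp_force: 44.6
```

```bash
python3 -c "
from find import *
p,q,_=pose(); x,y=slot(-.123); plan((p[0],p[1],.235,93.3),(.48,-.05,.235,93.3),(x,y,.235,93.3),(x,y,.032,93.3))"
```

```text
now [ 0.3727 -0.3197  0.2367] 151.5 tiltZ [ 7.1e-03 -7.0e-04 -1.0e+00] t 45.6
9 x turn 0.0753 shift [0.0, 0.0, 0.001]
8 x turn -0.0 shift [0.1645, 0.0767, -0.0]
10 x turn -0.0 shift [0.1735, -0.0565, -0.0]
6 x turn -0.0 shift [0.0, 0.0, 0.1692]
```

>>> {"api": "send_rows", "payload": {
  "plan": [
    [[0, 0, 0.075, 0, 0, 0, 0.6], [0, 0, 0.075, 0, 0, 0, 0.6], [0, 0, 0.075, 0, 0, 0, 0.6], [0, 0, 0.075, 0, 0, 0, 0.6], [0, 0, 0.075, 0, 0, 0, 0.6], [0, 0, 0.075, 0, 0, 0, 0.6], [0, 0, 0.075, 0, 0, 0, 0.6], [0, 0, 0.075, 0, 0, 0, 0.6], [0, 0, 0.075, 0, 0, 0, 0.6], [0, 0, 0, 0.164, 0.077, 0, 0.6], [0, 0, 0, 0.164, 0.077, 0, 0.6], [0, 0, 0, 0.164, 0.077, 0, 0.6], [0, 0, 0, 0.164, 0.077, 0, 0.6], [0, 0, 0, 0.164, 0.077, 0, 0.6], [0, 0, 0, 0.164, 0.077, 0, 0.6], [0, 0, 0, 0.164, 0.077, 0, 0.6], [0, 0, 0, 0.164, 0.077, 0, 0.6]]
  ]
}}

```text
clock: 47.03
position: [0.4782, -0.0482, 0.2332]
ee_rot: [0.685, 0.728, -0.0, 0.0]
ft_force: [0.8, -0.1, -0.5]
grip_width: 0.68
grasp_force: 44.6
```

>>> {"api": "send_rows", "payload": {
  "plan": [
    [[0, 0, 0, 0.173, -0.056, 0, 0.6], [0, 0, 0, 0.173, -0.056, 0, 0.6], [0, 0, 0, 0.173, -0.056, 0, 0.6], [0, 0, 0, 0.173, -0.056, 0, 0.6], [0, 0, 0, 0.173, -0.056, 0, 0.6], [0, 0, 0, 0.173, -0.056, 0, 0.6], [0, 0, 0, 0.173, -0.056, 0, 0.6], [0, 0, 0, 0.173, -0.056, 0, 0.6], [0, 0, 0, 0.173, -0.056, 0, 0.6], [0, 0, 0, 0.173, -0.056, 0, 0.6], [0, 0, 0, 0, 0, 0.15, 0.6], [0, 0, 0, 0, 0, 0.15, 0.6], [0, 0, 0, 0, 0, 0.15, 0.6], [0, 0, 0, 0, 0, 0.15, 0.6], [0, 0, 0, 0, 0, 0, 0.6], [0, 0, 0, 0, 0, 0, 0.6], [0, 0, 0, 0, 0, 0, 0.6]]
  ]
}}

```text
clock: 48.45
position: [0.3464, 0.2888, 0.115]
ee_rot: [0.685, 0.728, 0.0, 0.001]
ft_force: [-0.1, 0.3, -1.0]
grip_width: 0.683
grasp_force: 44.6
```

```bash
python3 -c "
from find import *
x,y=slot(-.123); plan((x,y,.032,93.3))"
```

```text
now [0.3464 0.2888 0.115 ] 93.5 tiltZ [ 2.e-03 -6.e-04 -1.e+00] t 48.5
3 x turn 0.0007 shift [0.0018, 0.0016, 0.1383]
```

>>> {"api": "send_rows", "payload": {
  "plan": [
    [[0, 0, 0, 0.004, 0, 0.11, 0.6], [0, 0, 0, 0, 0, 0.1, 0.6], [0, 0, 0, 0, 0, 0.1, 0.6], [0, 0, 0, 0, 0, 0.1, 0.6], [0, 0, 0, 0, 0, 0, 0.6], [0, 0, 0, 0, 0, 0, 0.6], [0, 0, 0, 0, 0, 0, 0.6]]
  ]
}}

```text
clock: 49.03
position: [0.3471, 0.2903, 0.034]
ee_rot: [0.685, 0.728, 0.002, 0.001]
ft_force: [0.7, 0.3, -1.3]
grip_width: 0.68
grasp_force: 44.6
```

>>> {"api": "send_rows", "payload": {
  "plan": [
    [[0, 0, 0, 0, 0, 0, 0.9], [0, 0, 0, 0, 0, 0, 0.9], [0, 0, 0, 0, 0, 0, 0.9], [0, 0, 0, 0, 0, -0.1, 1], [0, 0, 0, 0, 0, -0.15, 1], [0, 0, 0, 0, 0, -0.15, 1], [0, 0, 0, 0, 0, -0.15, 1], [0, 0, 0, 0, 0, -0.15, 1], [0, 0, 0, 0, 0, -0.15, 1], [0, 0, 0, 0, 0, -0.15, 1], [0, 0, 0, 0, 0, 0, 1], [0, 0, 0, 0, 0, 0, 1]]
  ]
}}

```text
clock: 50.03
position: [0.3464, 0.2902, 0.234]
ee_rot: [0.685, 0.728, 0.002, 0.001]
ft_force: [-0.4, -0.4, -1.1]
grip_width: 0.998
grasp_force: 0.0
```

```bash
python3 -c "
from find import *
find('w16',.013); C,im=shot('scene','s16'); plan((.5,.15,.3,93.3),(.53,-.36,.3,93.3))
from scipy import ndimage
for n in('scene',):
    for k in('brown','blue'):
        for c in blobs(im,*RANGES[k],40):
            ctr,cen,wh,a=rect_world(C,c)
            if 0.2<cen[0]<.8 and abs(cen[1])<.5: print(n,k,np.round(ctr),cen[:2].round(3),np.round(wh))"
```

```text
brown [523. 163.] [0.5766 0.312 ] [97. 41.] 68.2
brown [594.  11.] [0.6089 0.4634] [91. 22.] 3.3
brown [500.  23.] [0.5209 0.4477] [61. 16.] -39.3
blue [464. 172.] [0.514  0.2992] [85. 55.] -87.0
blue [390. 172.] [0.432  0.2944] [84. 55.] -86.9
blue [314. 168.] [0.3475 0.2933] [84. 55.] -86.6
blue [551. 166.] [0.6075 0.3109] [84. 55.] -86.7
now [0.3455 0.2893 0.2316] 93.5 tiltZ [ 0.0014 -0.0011 -1.    ] t 50.1
6 x turn 0.0004 shift [-0.1237, 0.1215, -0.057]
13 x turn -0.0 shift [-0.1965, 0.0002, -0.0]
scene blue [437. 240.] [0.603 0.311] [81. 50.]
scene blue [430. 200.] [0.422 0.32 ] [53. 45.]
scene blue [419. 184.] [0.34  0.296] [80. 44.]
```

View pics/w16.png

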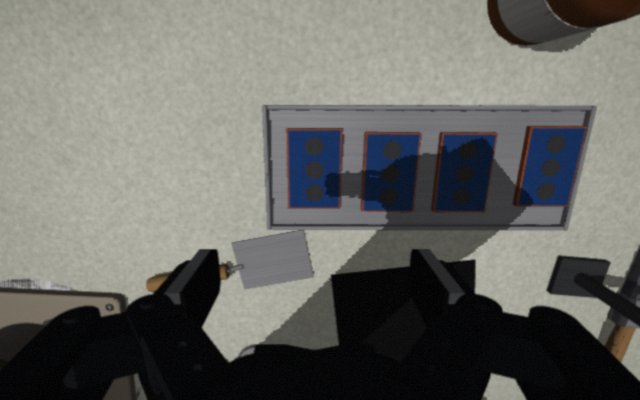

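The far tile (550,166) was knocked: its right edge at column 586 lies over the tray's end rim (575-592), so it's tilted. I'll push its raised edge back inward with shut fingers.

```bash
python3 -c "
from find import *
C=calib('wrist'); print(onplane(C,[(586,128),(580,206)],.022).round(4).tolist(),onplane(C,[(529,127),(516,204)],.013).round(4).tolist(),onplane(C,[(595,107),(568,228)],.014).round(4).tolist())
plan((.5,.29,.25,93.3),(.69,.316,.25,93.3),(.69,.316,.0345,93.3))"
```

```text
[[0.6223, 0.3522, 0.022], [0.6407, 0.269, 0.022]] [[0.5698, 0.3495, 0.013], [0.5763, 0.2646, 0.013]] [[0.6319, 0.3734, 0.014], [0.6419, 0.2399, 0.014]]
now [0.3455 0.2893 0.2316] 93.5 tiltZ [ 0.0014 -0.0011 -1.    ] t 50.1
4 x turn 0.0006 shift [-0.0109, 0.1929, -0.023]
5 x turn -0.0 shift [0.015, 0.1912, -0.0]
6 x turn -0.0 shift [0.0, 0.0, 0.1796]
```

>>> {"api": "send_rows", "payload": {
  "plan": [
    [[0, 0, 0, -0.011, 0.193, -0.023, 1], [0, 0, 0, -0.011, 0.193, -0.023, 0.5], [0, 0, 0, -0.011, 0.193, -0.023, 0], [0, 0, 0, -0.011, 0.193, -0.023, 0], [0, 0, 0, 0.015, 0.191, 0, 0], [0, 0, 0, 0.015, 0.191, 0, 0], [0, 0, 0, 0.015, 0.191, 0, 0], [0, 0, 0, 0.015, 0.191, 0, 0], [0, 0, 0, 0.015, 0.191, 0, 0], [0, 0, 0, 0, 0, 0.18, 0], [0, 0, 0, 0, 0, 0.18, 0], [0, 0, 0, 0, 0, 0.18, 0], [0, 0, 0, 0, 0, 0.15, 0], [0, 0, 0, 0, 0, 0.1, 0], [0, 0, 0, 0, 0, 0.05, 0], [0, 0, 0, 0, 0, 0, 0], [0, 0, 0, 0, 0, 0, 0], [0, 0, 0, 0, 0, 0, 0]]
  ]
}}

```text
clock: 51.63
position: [0.6913, 0.3169, 0.0849]
ee_rot: [0.685, 0.728, 0.001, 0.001]
ft_force: [0.4, -0.9, 0.6]
grip_width: 0.004
grasp_force: 0.0
```

```bash
python3 -c "
from find import *
plan((.68,.314,.0345,93.3),(.639,.3115,.0345,93.3))"
```

```text
now [0.6913 0.3169 0.0849] 93.5 tiltZ [ 4.e-03  2.e-04 -1.e+00] t 51.6
2 x turn 0.0011 shift [-0.0056, -0.0285, 0.1261]
2 x turn -0.0 shift [-0.0003, -0.1027, -0.0]
```

>>> {"api": "send_rows", "payload": {
  "plan": [
    [[0, 0, 0, 0, 0, 0.126, 0], [0, 0, 0, 0, 0, 0.08, 0], [0, 0, 0, 0, 0, 0.045, 0], [0, 0, 0, 0, 0, 0, 0], [0, 0, 0, -0.005, -0.06, 0, 0], [0, 0, 0, -0.005, -0.06, 0, 0], [0, 0, 0, 0, -0.03, 0, 0], [0, 0, 0, 0, -0.03, 0, 0], [0, 0, 0, 0, -0.03, 0, 0], [0, 0, 0, 0, -0.03, 0, 0], [0, 0, 0, 0, -0.02, 0, 0], [0, 0, 0, 0, 0, 0, 0], [0, 0, 0, 0, 0, 0, 0]]
  ]
}}

```text
clock: 52.72
position: [0.6387, 0.3116, 0.0329]
ee_rot: [0.685, 0.728, 0.0, 0.001]
ft_force: [0.4, -0.4, 0.2]
grip_width: -0.0
grasp_force: 0.0
```

```bash
python3 -c "
from find import *
plan((.639,.3115,.0345,93.3)); find('w17',.013); C,im=shot('wrist','w17'); cv2.imwrite('pics/w17c.png',im)"
```

```text
now [0.6387 0.3116 0.0329] 93.5 tiltZ [ 2.e-03 -7.e-04 -1.e+00] t 52.7
1 x turn 0.0024 shift [-0.0005, 0.0014, -0.0078]
brown [106. 232.] [0.5374 0.3156] [86. 54.] -86.5
brown [248. 178.] [0.6063 0.3465] [73. 59.] -86.7
blue [ 63. 257.] [0.5142 0.3004] [86. 56.] -87.0
blue [244. 221.] [0.6042 0.3249] [68. 55.] -86.7
```

View pics/w17c.png

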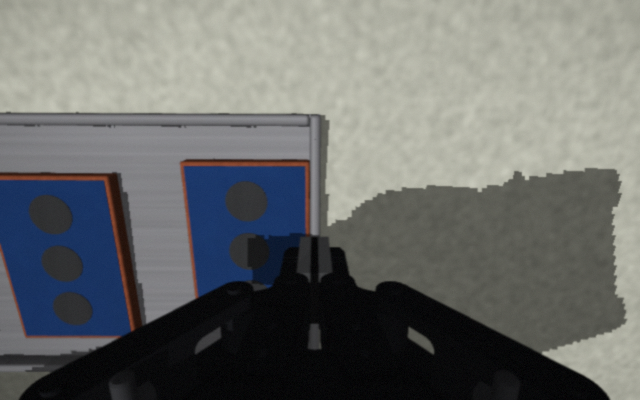

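```bash
python3 -c "
from find import *
C=calib('wrist'); a=onplane(C,[(182,162),(308,161)],.013); print(a.round(4),np.linalg.norm(a[0]-a[1]))
a=onplane(C,[(312,125)],.014); print(a.round(4)); C1,im1=shot('scene','s18');C2,im2=shot('side','d18')
cv2.imwrite('pics/c18.png',np.vstack([cv2.resize(im1[165:260,390:470],None,fx=3,fy=3,interpolation=2),cv2.resize(im2[140:230,220:340],(240,180),interpolation=2)]))"
```

```text
[[0.5764 0.3522 0.013 ]
 [0.634  0.3561 0.013 ]] 0.057802781182975105
[[0.6349 0.3724 0.014 ]]
```

>>> {"api": "send_rows", "payload": {
  "plan": [
    [[0, 0, 0, 0, 0, -0.12, 0], [0, 0, 0, 0, -0.09, 0, 0], [0, 0, 0, 0, -0.09, 0, 0], [0, 0, 0, 0, 0, 0.06, 0], [0, 0, 0, 0, 0, 0.04, 0], [0, 0, 0, 0, 0, 0.02, 0], [0, 0, 0, 0, 0, 0, 0], [0, 0, 0, 0, 0, 0.015, 0], [0, 0, 0, 0, 0, 0, 0], [0, 0, 0, 0, 0, 0, 0], [0, 0, 0, 0, 0, 0, 0]]
  ]
}}

```text
clock: 53.83
position: [0.6036, 0.3089, 0.0302]
ee_rot: [0.685, 0.728, 0.001, 0.001]
ft_force: [-1.1, -1.6, 4.7]
grip_width: 0.002
grasp_force: 2.5
```

>>> {"api": "send_rows", "payload": {
  "plan": [
    [[0, 0, 0, 0, 0, 0.01, 0], [0, 0, 0, 0, -0.015, 0, 0], [0, 0, 0, 0, -0.015, 0, 0], [0, 0, 0, 0, -0.015, 0, 0], [0, 0, 0, 0, -0.015, 0, 0], [0, 0, 0, 0, 0, 0, 0], [0, 0, 0, 0, 0, -0.1, 0], [0, 0, 0, 0, 0, -0.2, 0], [0, 0, 0, 0, 0, -0.2, 0.5], [0, 0, 0, 0, 0, -0.2, 1], [0, 0, 0, 0, 0, -0.2, 1], [0, 0, 0, 0, -0.1, -0.1, 1], [0, 0, 0, 0, -0.2, 0, 1], [0, 0, 0, 0, -0.2, 0, 1], [0, 0, 0, 0, 0, 0, 1], [0, 0, 0, 0, 0, 0, 1]]
  ]
}}

```text
clock: 55.17
position: [0.4889, 0.3031, 0.2278]
ee_rot: [0.684, 0.729, 0.001, 0.0]
ft_force: [0.9, 0.5, 0.5]
grip_width: 1.001
grasp_force: 0.0
```

```bash
python3 -c "
from find import *
find('w19',.013); C=calib('wrist')
for k in ('brown',):
    pass
plan((.5,.15,.3,93.3))"
```

```text
brown [412.  12.] [0.5726 0.4628] [98. 25.] 3.5
blue [336. 177.] [0.5138 0.2991] [85. 55.] -86.6
blue [261. 176.] [0.432  0.2945] [84. 55.] -86.9
blue [183. 172.] [0.3476 0.2932] [84. 55.] -86.6
blue [423. 171.] [0.6072 0.3116] [84. 55.] -86.8
now [0.4905 0.3029 0.228 ] 93.5 tiltZ [ 2.5e-03  3.0e-04 -1.0e+00] t 55.2
5 x turn 0.0006 shift [-0.1532, 0.0001, -0.072]
```

```bash
python3 -c "
from find import *
p,q,_=pose(); plan((p[0],p[1],.31,73),(.585,-.40,.31,73))"
```

```text
now [0.4905 0.3029 0.228 ] 93.5 tiltZ [ 2.5e-03  3.0e-04 -1.0e+00] t 55.2
3 x turn 0.0797 shift [0.0, 0.0, -0.1367]
18 x turn -0.0 shift [-0.179, 0.0822, -0.0]
```

>>> {"api": "send_rows", "payload": {
  "plan": [
    [[0, 0, 0.08, 0, 0, -0.137, 1], [0, 0, 0.08, 0, 0, -0.137, 1], [0, 0, 0.08, 0, 0, -0.137, 1], [0, 0, 0, -0.179, 0.082, 0, 1], [0, 0, 0, -0.179, 0.082, 0, 1], [0, 0, 0, -0.179, 0.082, 0, 1], [0, 0, 0, -0.179, 0.082, 0, 1], [0, 0, 0, -0.179, 0.082, 0, 1], [0, 0, 0, -0.179, 0.082, 0, 1], [0, 0, 0, -0.179, 0.082, 0, 1], [0, 0, 0, -0.179, 0.082, 0, 1], [0, 0, 0, -0.179, 0.082, 0, 1], [0, 0, 0, -0.179, 0.082, 0, 1], [0, 0, 0, -0.179, 0.082, 0, 1], [0, 0, 0, -0.179, 0.082, 0, 1], [0, 0, 0, -0.179, 0.082, 0, 1], [0, 0, 0, -0.179, 0.082, 0, 1], [0, 0, 0, -0.179, 0.082, 0, 1], [0, 0, 0, -0.179, 0.082, 0, 1], [0, 0, 0, -0.179, 0.082, 0, 1]]
  ]
}}

```text
clock: 56.88
position: [0.5784, -0.364, 0.31]
ee_rot: [0.804, 0.594, -0.0, 0.001]
ft_force: [1.1, 1.0, 1.1]
grip_width: 0.999
grasp_force: 0.0
```

>>> {"api": "send_rows", "payload": {
  "plan": [
    [[0, 0, 0, -0.179, 0.082, 0, 1], [0, 0, 0, 0, 0, 0, 1], [0, 0, 0, 0, 0, 0, 1], [0, 0, 0, 0, 0, 0, 1]]
  ]
}}

```text
clock: 57.22
position: [0.5831, -0.401, 0.3099]
ee_rot: [0.805, 0.594, -0.0, 0.001]
ft_force: [1.2, 0.9, 0.6]
grip_width: 1.002
grasp_force: 0.0
```

```bash
python3 -c "
from find import *
C,im=shot('wrist','w20'); np.savez('w20.npz',K=C[0],d=C[1],T=C[2]); plan()
print('block px if at (.6146,-.363): ',proj(C,[[.6146,-.363,.16]]).round())"
```

```text
now [ 0.5836 -0.3997  0.3103] 72.9 tiltZ [ 0.0018 -0.0012 -1.    ] t 57.3
block px if at (.6146,-.363):  [[335. 134.]]
```

View pics/w20.png

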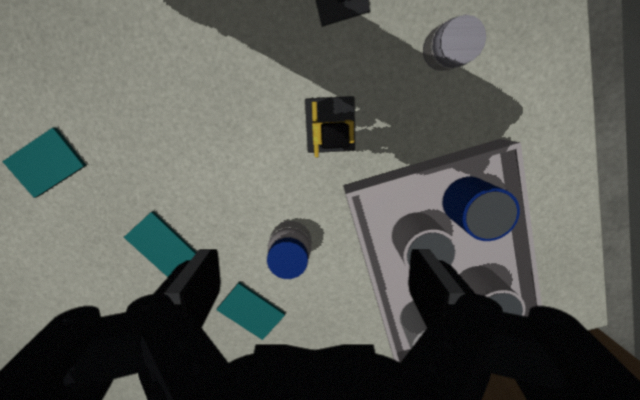

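Flag from above: foot corners at about (305,98), (354,96), (356,152), (308,152); grip block near (338,135); panel column 316.

```bash
python3 -c "
from find import *
z=np.load('w20.npz');C=(z['K'],z['d'],z['T']); im=cv2.imread('pics/w20.png')
f=onplane(C,[(305,98),(354,96),(356,152),(308,152)],.01); print(f.round(3).tolist(),f.mean(0).round(4))
for a,b in((0,1),(3,2)): print('yaw x',np.degrees(np.arctan2(*(f[b]-f[a])[[1,0]])))
for a,b in((3,0),(2,1)): print('yaw y',np.degrees(np.arctan2(*(f[b]-f[a])[[1,0]]))-90)
hsv=cv2.cvtColor(im,cv2.COLOR_BGR2HSV)
sub=im[92:162,298:366].max(2)
y=((hsv[92:162,298:366,0]>14)&(hsv[92:162,298:366,0]<34)&(hsv[92:162,298:366,1]>120)&(sub>60))
for r in range(0,70,3): print(92+r,''.join('Y' if y[r,c] else ('#' if sub[r,c]<22 else ('+' if sub[r,c]<45 else '.')) for c in range(68)))
"
```

```text
[[0.596, -0.324, 0.01], [0.656, -0.34, 0.01], [0.64, -0.409, 0.01], [0.579, -0.391, 0.01]] [ 0.618 -0.366  0.01 ]
yaw x -14.97157578624845
yaw x -17.217590045145396
yaw y -14.320416493897056
yaw y -13.045194098097653
92 ....................................................................
95 ....................................................................
98 .........................++++++++++++++++++++++##++####++...........
101 .........++++..YYY..+++++######+#++++.+++++++++++#####+++...........
104 .........+++.YYYYYY.+++#+##+#####++++++++++.+++++++++##++...........
107 .........+.+..YYYYY.+#+########+##+++++++++++++...++++++............
110 .........++++.YYYYY.+###+#####+###++++++++++++++++++++++............
113 ............+.YYYYYY+######+##+##++++++++++#++++++###+#++...........
116 ..............YYYYYY++#+###+##########+###+#+##+###+###++...........
119 ..........+...YYYYY.++########+####+#######+#+#++++++++++...........
122 ..........+.+..YYYYYYYYY.++++++++++++++++####++.YYYYYYYY............
125 ..........+.+.YYYYYYYYY.##########################+YYYYY............
128 ......
[... 165 characters left out ...]
#########################+.YYY.............
137 ...........++..YYYYYYYYY+##########################+YYYY............
140 ...........+...YYYYYYYYY+##########################.YYYYY...........
143 .............+.YYYYYYYYY+##########################+.YY.+...........
146 ...........+.+.YYYYYY.+################################++...........
149 ...........+.++.YYYYY.+++++++++++++++++++++++++++++++++++...........
152 ................YYYYY...............................................
155 .................YYY................................................
158 ....................................................................
161 ....................................................................
```

```bash
python3 -c "
from find import *
z=np.load('w20.npz');C=(z['K'],z['d'],z['T'])
b=onplane(C,[(335,135),(322,124),(349,124),(349,147),(322,147)],.16); print(b.round(4)); s=calib('side'); im=cv2.imread('pics/side0.png')
print(proj(s,b[:1]))
p,q,_=pose(); x,y=b[0,:2]; plan((p[0],p[1],.3,75),(x,y,.22,75),(x,y,.15,75))"
```

```text
[[ 0.6143 -0.3636  0.16  ]
 [ 0.6063 -0.3516  0.16  ]
 [ 0.6281 -0.3583  0.16  ]
 [ 0.6229 -0.3769  0.16  ]
 [ 0.6008 -0.37    0.16  ]]
[[395.94968102 248.2871854 ]]
now [ 0.5836 -0.3997  0.3103] 72.9 tiltZ [ 0.0018 -0.0012 -1.    ] t 57.3
1 x turn -0.024 shift [0.0, 0.0, 0.0517]
3 x turn -0.0 shift [0.0715, 0.0338, 0.1333]
2 x turn -0.0 shift [0.0, 0.0, 0.175]
```

>>> {"api": "send_rows", "payload": {
  "plan": [
    [[0, 0, -0.013, 0, 0, 0.05, 1], [0, 0, 0, 0.072, 0.033, 0.13, 1], [0, 0, 0, 0.072, 0.033, 0.13, 1], [0, 0, 0, 0.072, 0.033, 0.13, 1], [0, 0, 0, 0, 0, 0.1, 1], [0, 0, 0, 0, 0, 0, 1], [0, 0, 0, 0, 0, 0, 1], [0, 0, 0, 0, 0, 0, 1]]
  ]
}}

```text
clock: 57.93
position: [0.6141, -0.3645, 0.2042]
ee_rot: [0.799, 0.602, 0.001, 0.002]
ft_force: [-0.5, -0.6, 0.7]
grip_width: 1.004
grasp_force: 0.0
```

```bash
python3 -c "
from find import *
plan((.6143,-.3636,.15,74))"
```

```text
now [ 0.6141 -0.3645  0.2042] 74.0 tiltZ [ 0.0034 -0.0021 -1.    ] t 57.9
2 x turn 0.0001 shift [0.0022, -0.0001, 0.1356]
```

>>> {"api": "send_rows", "payload": {
  "plan": [
    [[0, 0, 0, 0.004, 0, 0.135, 1], [0, 0, 0, 0, 0, 0.135, 1], [0, 0, 0, 0, 0, 0, 1], [0, 0, 0, 0, 0, 0, 0.6], [0, 0, 0, 0, 0, 0, 0.3], [0, 0, 0, 0, 0, 0, 0.1], [0, 0, 0, 0, 0, 0, 0.1], [0, 0, 0, 0, 0, 0, 0.1], [0, 0, 0, 0, 0, 0, 0.1], [0, 0, 0, 0, 0, 0, 0.1], [0, 0, 0, 0, 0, 0, 0.1]]
  ],
  "squeeze": 60
}}

```text
clock: 58.85
position: [0.6145, -0.3638, 0.1499]
ee_rot: [0.799, 0.602, 0.001, 0.002]
ft_force: [-1.8, 0.5, 5.5]
grip_width: 0.27
grasp_force: 60.2
```

>>> {"api": "send_rows", "payload": {
  "plan": [
    [[0, 0, 0, 0, 0, -0.05, 0.1], [0, 0, 0, 0, 0, -0.12, 0.1], [0, 0, 0, 0, 0, -0.15, 0.1], [0, 0, 0, 0, 0, -0.15, 0.1], [0, 0, 0, 0, 0, -0.15, 0.1], [0, 0, 0, 0, 0, 0, 0.1], [0, 0, 0, 0, 0, 0, 0.1], [0, 0, 0, 0, 0, 0, 0.1]]
  ]
}}

```text
clock: 59.52
position: [0.6138, -0.363, 0.2717]
ee_rot: [0.799, 0.602, 0.0, 0.0]
ft_force: [-0.5, 0.3, -3.1]
grip_width: 0.274
grasp_force: 59.3
```

```bash
python3 -c "
from find import *
p,q,_=pose(); plan((p[0],p[1],p[2],88.4),(.575,-.13,.277,88.4),(.6735,-.13,.277,88.4),(.6735,-.13,.243,88.4))"
```

```text
now [ 0.6138 -0.363   0.2717] 74.0 tiltZ [ 9.e-04  0.e+00 -1.e+00] t 59.5
3 x turn -0.0559 shift [0.0, 0.0, -0.0]
6 x turn -0.0 shift [0.1932, -0.0377, -0.0044]
3 x turn -0.0 shift [0.0046, 0.1641, -0.0]
1 x turn -0.0 shift [0.0, 0.0, 0.17]
```

>>> {"api": "send_rows", "payload": {
  "plan": [
    [[0, 0, -0.056, 0, 0, -0.01, 0.1], [0, 0, -0.056, 0, 0, -0.01, 0.1], [0, 0, -0.056, 0, 0, -0.01, 0.1], [0, 0, 0, 0.155, -0.03, 0, 0.1], [0, 0, 0, 0.155, -0.03, 0, 0.1], [0, 0, 0, 0.155, -0.03, 0, 0.1], [0, 0, 0, 0.155, -0.03, 0, 0.1], [0, 0, 0, 0.155, -0.03, 0, 0.1], [0, 0, 0, 0.155, -0.03, 0, 0.1], [0, 0, 0, 0.155, -0.03, 0, 0.1], [0, 0, 0, 0.075, -0.02, 0, 0.1], [0, 0, 0, 0, 0, 0, 0.1], [0, 0, 0, 0, 0, 0, 0.1], [0, 0, 0, 0, 0, 0, 0.1]]
  ]
}}

```text
clock: 60.68
position: [0.5739, -0.1307, 0.2774]
ee_rot: [0.717, 0.697, -0.0, 0.001]
ft_force: [-0.2, 1.2, -2.6]
grip_width: 0.273
grasp_force: 59.8
```

```bash
python3 -c "
from find import *
plan((.6735,-.13,.277,88.4),(.6735,-.13,.243,88.4))
C,im=shot('side','d21'); cv2.imwrite('pics/d21c.png',cv2.resize(im[120:290,280:440],None,fx=3.5,fy=3.5,interpolation=2))"
```

```text
now [ 0.5739 -0.1307  0.2774] 88.4 tiltZ [ 4.0e-04 -1.2e-03 -1.0e+00] t 60.7
3 x turn -0.0 shift [0.0059, 0.1659, 0.0007]
1 x turn -0.0 shift [0.0, 0.0, 0.17]
```

View pics/d21c.png

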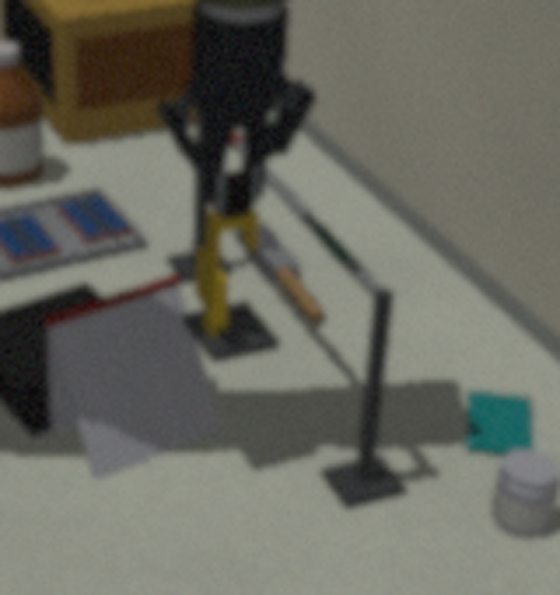

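Flag hangs upright in the grip, hook mouth facing the rail (lip at (252,248)). Move it over the rail, checking before lowering.

>>> {"api": "send_rows", "payload": {
  "plan": [
    [[0, 0, 0, 0.003, 0.1, 0, 0.1], [0, 0, 0, 0.003, 0.1, 0, 0.1], [0, 0, 0, 0.003, 0.1, 0, 0.1], [0, 0, 0, 0.003, 0.1, 0, 0.1], [0, 0, 0, 0.003, 0.098, 0, 0.1], [0, 0, 0, 0, 0, 0, 0.1], [0, 0, 0, 0, 0, 0, 0.1], [0, 0, 0, 0, 0, 0, 0.1]]
  ]
}}

```text
clock: 61.4
position: [0.6735, -0.1314, 0.2778]
ee_rot: [0.717, 0.697, -0.0, 0.001]
ft_force: [-0.9, -0.4, -2.9]
grip_width: 0.268
grasp_force: 60.3
```

```bash
python3 -c "
from find import *
plan((.6738,-.13,.243,88.4))"
```

```text
now [ 0.6735 -0.1314  0.2778] 88.3 tiltZ [ 5.0e-04 -1.7e-03 -1.0e+00] t 61.4
1 x turn -0.001 shift [0.007, 0.0014, 0.174]
```

>>> {"api": "send_rows", "payload": {
  "plan": [
    [[0, 0, 0, 0, 0, 0.06, 0.1], [0, 0, 0, 0, 0, 0.06, 0.1], [0, 0, 0, 0, 0, 0.03, 0.1], [0, 0, 0, 0, 0, 0.02, 0.1], [0, 0, 0, 0, 0, 0, 0.1], [0, 0, 0, 0, 0, 0, 0.1], [0, 0, 0, 0, 0, 0, 0.1]]
  ]
}}

```text
clock: 61.98
position: [0.6743, -0.1299, 0.2449]
ee_rot: [0.717, 0.697, 0.001, 0.001]
ft_force: [0.1, -0.2, -2.8]
grip_width: 0.268
grasp_force: 60.2
```

>>> {"api": "send_rows", "payload": {
  "plan": [
    [[0, 0, 0, 0, 0, 0.01, 0.1], [0, 0, 0, 0, 0, 0, 0.1], [0, 0, 0, 0, 0, 0, 0.1], [0, 0, 0, 0, 0, 0, 0.1]]
  ]
}}

```text
clock: 62.32
position: [0.6742, -0.1299, 0.2425]
ee_rot: [0.717, 0.697, 0.0, 0.001]
ft_force: [0.2, 0.1, -2.2]
grip_width: 0.269
grasp_force: 60.3
```

```bash
python3 -c "
from find import *
p,q,_=pose(); plan((.681,.0885,p[2],88.4)); C,im=shot('side','d22'); cv2.imwrite('pics/d22c.png',cv2.resize(im[120:290,280:440],None,fx=3.5,fy=3.5,interpolation=2))"
```

```text
now [ 0.6742 -0.1299  0.2425] 88.4 tiltZ [ 2.e-03 -8.e-04 -1.e+00] t 62.3
6 x turn 0.0001 shift [0.1821, 0.0007, -0.0]
```

>>> {"api": "send_rows", "payload": {
  "plan": [
    [[0, 0, 0, 0.05, 0, 0, 0.1], [0, 0, 0, 0.1, 0, 0, 0.1], [0, 0, 0, 0.1, 0, 0, 0.1], [0, 0, 0, 0.1, 0, 0, 0.1], [0, 0, 0, 0.1, 0, 0, 0.1], [0, 0, 0, 0.1, 0, 0, 0.1], [0, 0, 0, 0.1, 0, 0, 0.1], [0, 0, 0, 0.1, 0, 0, 0.1], [0, 0, 0, 0.1, 0, 0, 0.1], [0, 0, 0, 0.1, 0, 0, 0.1], [0, 0, 0, 0.05, 0, 0, 0.1], [0, 0, 0, 0, 0, 0, 0.1], [0, 0, 0, 0, 0, 0, 0.1], [0, 0, 0, 0, 0, 0, 0.1]]
  ]
}}

```text
clock: 63.53
position: [0.6796, 0.0681, 0.2424]
ee_rot: [0.717, 0.697, 0.0, 0.001]
ft_force: [-0.8, -0.5, -2.6]
grip_width: 0.268
grasp_force: 60.3
```

```bash
python3 -c "
from find import *
plan((.681,.0885,.2415,88.4))
A=calib('scene');B=calib('side')
hs=[]
for n,C in(('scene',A),('side',B)):
    im=cv2.imread(f'pics/{n}0.png'); f=lambda P:proj(C,[P])[0]
    x,y=f([.681,.0885,.2]).astype(int); sub=im[y-12:y+13,x-12:x+13].astype(int)
    w=np.clip(sub[:,:,2]-np.maximum(sub[:,:,1],sub[:,:,0])-25,0,None); yy,xx=np.mgrid[0:25,0:25]
    p=(x-12+(w*xx).sum()/w.sum(), y-12+(w*yy).sum()/w.sum()); hs.append(p); print(n,p,(w>0).sum(),onplane(C,[p],.2).round(4))
print(tri(A,hs[0],B,hs[1]))
z=np.load('w1.npz');W=(z['K'],z['d'],z['T']); im=cv2.imread('pics/w1.png').astype(int); r=im[:,:,2]-np.maximum(im[:,:,1],im[:,:,0]); r[:,:540]=0; ys,xs=np.where(r>70); print(xs.mean(),ys.mean(),onplane(W,[(xs.mean(),ys.mean())],.205).round(4))
"
```

```text
now [0.6796 0.0681 0.2424] 88.3 tiltZ [ 0.002  -0.0019 -1.    ] t 63.5
1 x turn -0.0009 shift [0.1019, 0.0041, 0.0045]
scene (np.float64(375.3763440860215), np.float64(211.9047619047619)) 28 [[0.678  0.0888 0.2   ]]
side (np.float64(346.3888888888889), np.float64(159.05555555555554)) 3 [[0.6815 0.0964 0.2   ]]
(array([0.67906535, 0.08922551, 0.20261885]), np.float64(0.0026678424614591757))
583.074074074074 242.4506172839506 [[0.6801 0.0848 0.205 ]]
```

>>> {"api": "send_rows", "payload": {
  "plan": [
    [[0, 0, 0, 0.05, 0, 0, 0.1], [0, 0, 0, 0.047, 0, 0, 0.1], [0, 0, 0, 0, 0, 0.007, 0.1], [0, 0, 0, 0, 0, 0, 0.1], [0, 0, 0, 0, 0, 0, 0.1], [0, 0, 0, 0, 0, 0, 0.1]]
  ]
}}

```text
clock: 64.03
position: [0.6801, 0.0889, 0.2408]
ee_rot: [0.717, 0.697, 0.0, 0.001]
ft_force: [0.1, -0.4, -1.8]
grip_width: 0.269
grasp_force: 60.5
```

>>> {"api": "send_rows", "payload": {
  "plan": [
    [[0, 0, 0, 0, 0, 0, 0.4], [0, 0, 0, 0, 0, 0, 0.5], [0, 0, 0, 0, 0, 0, 0.6], [0, 0, 0, 0, 0, 0, 0.6], [0, 0, 0, 0, 0, 0, 0.6], [0, 0, 0, 0, 0, -0.1, 0.6], [0, 0, 0, 0, 0, -0.2, 0.6], [0, 0, 0, 0, 0, -0.2, 0.6], [0, 0, 0, -0.1, 0, -0.2, 0.6], [0, 0, 0, -0.2, -0.1, -0.1, 0.6], [0, 0, 0, -0.2, -0.2, 0, 0.6], [0, 0, 0, 0, 0, 0, 0.6], [0, 0, 0, 0, 0, 0, 0.6]]
  ]
}}

```text
clock: 65.12
position: [0.6298, 0.0058, 0.3962]
ee_rot: [0.718, 0.696, 0.001, 0.001]
ft_force: [0.2, 1.0, 0.2]
grip_width: 0.6
grasp_force: 0.0
```

```bash
python3 -c "
from find import *
C,im=shot('wrist','w23'); S,im2=shot('scene','s23'); plan()
cv2.imwrite('pics/f.png',np.hstack([cv2.resize(im2[150:260,330:470],(420,330),interpolation=2),cv2.resize(im,(380,330))]))
for c in blobs(im,*RANGES['blue'],300): print(rect_world(C,c,.013)[1][:2].round(4),np.round(rect_world(C,c,.013)[2]))"
```

```text
now [0.6312 0.0094 0.3952] 88.5 tiltZ [ 2.1e-03  2.0e-04 -1.0e+00] t 65.2
```

View pics/f.png

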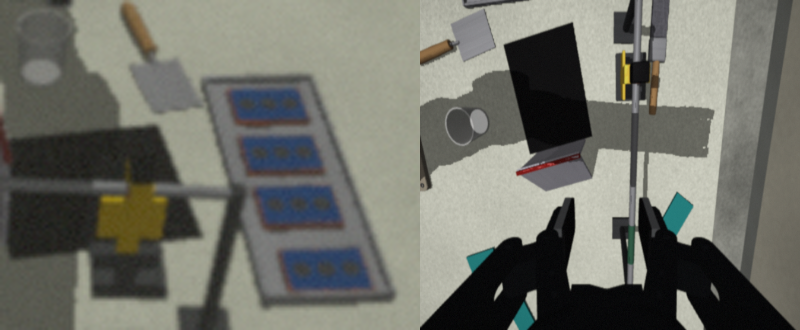

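Final view: four blue-up tiles lie in the tray (270,105)-(325,270), and the flag hangs on the rail at (132,205) with the red band hidden under its bar. The robot is clear.

```bash
python3 -c "
from workcell import job
print(job.hand_in())"
```

```text
the job is handed in; nothing more can be done
None
```

I handed the job in at about 65 s of robot time: all four tiles lie blue face up in the tray and the flag hangs at the red band. The hand-in returned no verdict. One tile was knocked against the tray's end rim mid-run; the wrist force and two camera views show it flat, still within the tray limits.

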